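Blow the dust off the feed bottles, side by side

ROBOT

A 6-joint arm with a two-finger parallel gripper is mounted at the origin on the work surface. World frame = base frame: x ahead of the robot, y to its left, z up, the work surface at z = 0. Lengths are in mm, angles in rad, forces in N, time in s.
With the tool pointing down it reaches from about 225 to 725 mm from the base axis. Payload 3.1 kg.
Tool frame: the origin (TCP) lies between the finger pads; the fingertips stand 8 mm ahead of it and the grasp point (between the pads) lies 11 mm behind it (env.nose_length is the distance from the TCP to the fingertips, in mm); z points along the fingers, y is the line along which they close (so a half turn about z gives the same grasp; the last joint's range is limited). The gripper opens to 85 mm and grips with 20 to 120 N. Pads are 22 mm wide; open, the fingers measure 114 mm over their backs; the gripper's body (76 mm by 85 mm) begins 54 mm behind the grasp point. The pads swing forward as they close: fully open they stand 13 mm farther back than shut.
Start: joints at [-1.367, 0.048, 0.099, 1.622, 0, 1.443], TCP at [171.001, -496.363, 239.312] pointing down, gripper open.
Joint ranges: [-2.91, 2.91], [-0.99, 1.94], [-1.21, 1.42], [-2.12, 2.29], [-1.49, 1.47], [-3.14, 3.14]. Speed limits (rad/s): [2.79, 2.79, 3.14, 3.14, 3.14, 3.14].

INTERFACE

Orientations are given as [roll, pitch, yaw] about the fixed x, y, z axes, in that order (R = Rz(yaw) Ry(pitch) Rx(roll)).
In Python, from bench import env gives the robot as it stands.
- The arm moves only by the tool send_rows, never from a script. Its argument "deltas" is a list of rows, each an object of numbers: "x", "y", "z": the shift along the world's x, y, z as a fraction of full scale; "twist": the turn about the world's z as a fraction of full scale. In form: [{"x": .., "y": .., "z": .., "twist": ..}, ...]. A call has 1 to 8 rows; each row is the pose to reach, as a shift and turn from the pose commanded when the call began; what a row does not reach only later rows make up. Full scale, the value 1, is 250 mm for a shift and pi/4 rad for a turn. A row lasts 1/12 s, in which the tool goes at most 41.7 mm and 7.16 degrees, less where a joint would pass 70% of its speed; a pose out of reach is approached as far as the arm can. A call with a number of a shift or a turn outside -1 to 1 is refused whole. A call with a gripper value outside its range is refused whole. "claw" is the closure, from 0 (fully open) to 1 (shut), set as the call begins (left out, the last holds). The fingers move at their own pace and stop on an object; "squeeze" is the grip in N (left out, the last holds). Time passes only in rows, so rows that repeat a pose let the fingers close. It gives the time, the measured TCP pose, the force, the opening and the grip force at its end, in the units of the state.
- env.observe(): the state, without advancing time (a new reading comes with each control period).
- env.grab_frame(name): name is "scene" or "top" or "wrist"; returns a dict with "pixels" (420x560x3 uint8, red, green, blue), "fovy" (degrees; the focal length in pixels is half the picture's height over the tangent of half this angle, whatever the lens; pixels are square), "cx", "cy" (the principal point, pixels), "rvec" (rotation vector, rad) and "tvec" (3), from world to camera coordinates, as OpenCV has them; the wrist camera has in their place "T_tool_cam" (4x4, takes a point from camera to tool coordinates, whose origin is the TCP and whose axes are the flange's). Camera axes: x right, y down, z forward; pixel columns grow to the right and rows downward; lengths in mm; the calibration is good to about 2 mm. The wrist camera is an equidistant fisheye: a pixel r from the principal point sees the ray r / f radians off the axis. A picture is of the moment at which its call begins: read the wrist's pose just before it. There is no depth.
- env.job_done(): hands the job in; it is judged then, once.
Trained networks look in the newest picture that a camera, given by its name, has taken for a name from the list of things; names that differ only in an ending like _2 or _b are one class to them, and where a whole thing is asked for, a point or a joint stands for the part that bears it (a point fixed in the world has none). Each returns a list of dicts, best first, with "score" (0 to 1); they miss things now and then, are a little off and sometimes report something else, mostly with a low value. They report only what shows in the picture. A call takes as long as a camera call.
- env.look_for(camera, name): "rect" ([left, top, width, height] in pixels, round what is visible of it).
- env.masks_of(camera, name): "pixels" (420x560 bool, what is visible of it) and "rect" ([left, top, width, height] in pixels, round what is visible of it).
- env.tip_of(camera, name): "at" ([column, row] in pixels: a listed point, or the origin of a listed thing).
The state is a dict: "t": time; "joints": joint angles; "qd": joint speeds; "joint_torque": joint torques, N m; "position": TCP position; "tcp_rot": TCP orientation; "ft_force": force on the tool from outside, world axes, zero at the start; "wrist_torque": the same for the moment, N m; "grip_width": finger opening in mm; "grasp_force": force on a finger pad.
Only numpy, scipy, OpenCV 4.12 (cv2) and the standard library are available. Lean on these libraries where they do the work, as an engineer would, in place of code of your own. Each camera call takes 0.05 s, during which the arm holds its last target. There are 200 camera calls.

TASK

Set the air valve half open, to 45 degrees, and let go of it. Then take the three-sided bottles that are there, smallest first, and hold each upright with the middle of its side a couple of centimetres in front of the nozzle, facing it squarely: first the side with the spout, then the side to the left of it, then the side to the right (left and right as you face the spout), about a second each. Stand every dusted bottle upright on the rubber mat, wholly on it, and once they are all dusted turn the valve back shut against its stop; leave the pot, the hand tool and the carton alone.

Things in the scene. Friction and masses are not known exactly. Their poses are not given: they have to be found in the camera images.
- small: small white feed bottle, 119 mm high, may be absent. Body: upright three-sided prism 75 mm high, sides flat, 56 mm wide, 24 mm from the axis; blunt corners 37 mm from it. Round grey cap (the grip) 32 mm across, 79 to 119 mm up. A short spout leans out over one side, to 39 mm from the axis, top 79 mm up. 0.18 kg. Origin: centre of underside; z up, x towards the spout
- small_side1 (a point): middle of the small bottle's spout side (left and right as seen by someone facing the spout), on the surface 35 mm above the bottle's foot; x points squarely out of that side, z up
- small_side2 (a point): middle of the small bottle's side to the left of the spout side (left and right as seen by someone facing the spout), on the surface 35 mm above the bottle's foot; x points squarely out of that side, z up
- small_side3 (a point): middle of the small bottle's side to the right of the spout side (left and right as seen by someone facing the spout), on the surface 35 mm above the bottle's foot; x points squarely out of that side, z up
- middle: middle white feed bottle, 139 mm high, may be absent. Body: upright three-sided prism 95 mm high, sides flat, 56 mm wide, 24 mm from the axis; blunt corners 37 mm from it. Round grey cap (the grip) 32 mm across, 99 to 139 mm up. A short spout leans out over one side, to 39 mm from the axis, top 99 mm up. 0.18 kg. Origin: centre of underside; z up, x towards the spout
- middle_side1 (a point): middle of the middle bottle's spout side (left and right as seen by someone facing the spout), on the surface 35 mm above the bottle's foot; x points squarely out of that side, z up
- middle_side2 (a point): middle of the middle bottle's side to the left of the spout side (left and right as seen by someone facing the spout), on the surface 35 mm above the bottle's foot; x points squarely out of that side, z up
- middle_side3 (a point): middle of the middle bottle's side to the right of the spout side (left and right as seen by someone facing the spout), on the surface 35 mm above the bottle's foot; x points squarely out of that side, z up
- tall: tall white feed bottle, 159 mm high, may be absent. Body: upright three-sided prism 115 mm high, sides flat, 56 mm wide, 24 mm from the axis; blunt corners 37 mm from it. Round grey cap (the grip) 32 mm across, 119 to 159 mm up. A short spout leans out over one side, to 39 mm from the axis, top 119 mm up. 0.18 kg. Origin: centre of underside; z up, x towards the spout
- tall_side1 (a point): middle of the tall bottle's spout side (left and right as seen by someone facing the spout), on the surface 35 mm above the bottle's foot; x points squarely out of that side, z up
- tall_side2 (a point): middle of the tall bottle's side to the left of the spout side (left and right as seen by someone facing the spout), on the surface 35 mm above the bottle's foot; x points squarely out of that side, z up
- tall_side3 (a point): middle of the tall bottle's side to the right of the spout side (left and right as seen by someone facing the spout), on the surface 35 mm above the bottle's foot; x points squarely out of that side, z up
- airpoint: the compressed-air point, fixed: steel pipe on a grey base plate (60 by 235 by 8 mm) with a brass nozzle and a brass valve with a black T-handle. Origin on the bench under the pipe's bend; x opposite to the jet; the pipe runs 185 mm along +y, 45 mm up; nothing but the valve handle is higher than 60 mm
- nozzle (a point): the tip of the brass nozzle, 45 mm above the bench, 50 mm from the pipe towards the robot. The nozzle lies level and blows along this frame's -x; z up. A side presented to it has its own outward x along this frame's x
- valve (a joint): angle of the valve's T-handle: 0 shut, against its stop (handle across the pipe), 1.571 fully open (handle along the pipe); it opens anticlockwise seen from above and stays where it is left
- valve_grip (a point): on the axis of the valve handle (upright axis, 100 mm along the pipe from the bend), 91 mm above the bench, at the height for gripping; the handle is a bar 64 mm long, 12 mm thick, from 71 to 97 mm above the bench, and this frame's x runs along it
- mat: black ribbed rubber mat, fixed, 150 by 330 by 3 mm. Origin: centre of its underside; y along its length, z up
- pot: terracotta pot, 90 mm across, 85 mm high, not part of the job. Origin: centre of its foot
- trowel: flat hand tool lying at the back, not part of the job. Origin: on its axis
- carton: small cardboard carton, 90 by 130 by 60 mm, not part of the job. Origin: centre of its underside

How it is judged:
By the outcome, as a careful person would: the job done as asked, in the order asked, and still so for the second after the job is handed in, with the robot touching nothing.
Of small, middle, tall only 2 to 3 are there at a start; the rules pass over those that are not, and their reading is None.
At some moment in a run one of small, middle, tall may be knocked a few centimetres aside while the robot is not near it.
Once in a run the grip may slacken for a moment while it holds something.
It also fails if it takes over 210 s, if anything falls off the work surface, if the arm or the gripper's body presses on something with over 40 N, if the wrist force passes 120 N, or if a joint passes its speed limit or range.

## Working session

There is one attempt and no reset: what is moved stays moved. The work goes in short steps, Python scripts to look and compute and a tool call to move; the robot and the scene stay as the last step left them, time stands still between calls to the robot, and variables do not carry over. Pictures are saved under pics/ and viewed, at most 14 in all, crops included, and the job is handed in when it is done.

Besides the shell and the picture viewer there is one more tool, called after "Request:" in YAML: its name, and indented under it one key for each argument. send_rows: Moves the arm, as the interface text tells. Its arguments: {"type":"object","properties":{"deltas":{"type":"array","items":{"type":"object","properties":{"x":{"type":"number"},"y":{"type":"number"},"z":{"type":"number"},"twist":{"type":"number"}}}},"claw":{"type":"number"},"squeeze":{"type":"number"}},"required":["deltas"]}

```bash
ls; mkdir -p pics; cat > h.py <<'E'
import numpy as np, cv2
from bench import env
from scipy.spatial.transform import Rotation as R
def cam(name):
    s=env.observe(); f=env.grab_frame(name)
    F=210/np.tan(np.radians(f['fovy'])/2); 
    if 'rvec' in f:
        Rm=cv2.Rodrigues(np.array(f['rvec'],float))[0]; t=np.array(f['tvec'],float).ravel()
        return dict(f=f,F=F,R=Rm,t=t,c=-Rm.T@t,fish=False)
    T=np.eye(4);T[:3,:3]=R.from_euler('xyz',s['tcp_rot']).as_matrix();T[:3,3]=s['position']
    M=T@np.array(f['T_tool_cam']); return dict(f=f,F=F,R=M[:3,:3].T,t=-M[:3,:3].T@M[:3,3],c=M[:3,3],fish=True)
def ray(c,p):
    d=np.array([p[0]-c['f']['cx'],p[1]-c['f']['cy']])/c['F']
    if c['fish']:
        r=np.hypot(*d)+1e-12; v=np.array([*(d/r*np.sin(r)),np.cos(r)])
    else: v=np.array([*d,1.])
    v=c['R'].T@v; return v/np.linalg.norm(v)
def proj(c,X):
    x=c['R']@np.array(X,float)+c['t']
    if c['fish']:
        q=np.hypot(x[0],x[1]); a=np.arctan2(q,x[2]); d=x[:2]/(q+1e-12)*a
    else: d=x[:2]/x[2]
    return d*c['F']+[c['f']['cx'],c['f']['cy']]
def atz(c,p,z):
    v=ray(c,p); return c['c']+v*(z-c['c'][2])/v[2]
def tri(cs,ps):
    A=np.zeros((3,3));b=np.zeros(3)
    for c,p in zip(cs,ps):
        v=ray(c,p);P=np.eye(3)-np.outer(v,v);A+=P;b+=P@c['c']
    return np.linalg.solve(A,b)
def save(c,n): cv2.imwrite('pics/'+n,c['f']['pixels'][:,:,::-1])
E
python3 - <<'E'
from h import *
import pickle
C={n:cam(n) for n in('scene','top','wrist')}
for n,c in C.items():
    save(c,n+'0.png'); print(n,c['c'].round(),c['F'].round())
np.set_printoptions(suppress=True,precision=1)
for o in ['small','middle','tall','small_side1','middle_side1','tall_side1','nozzle','valve_grip','airpoint','mat','pot','carton','trowel']:
    r={}
    for n in('scene','top'):
        l=env.tip_of(n,o); r[n]=[(round(d['score'],2),np.round(d['at'])) for d in l[:2]]
    print(o,r, tri([C['scene'],C['top']],[r['scene'][0][1],r['top'][0][1]]) if r['scene'] and r['top'] else '')
print(env.observe())
E
```

```text
pics
scene [951. 675. 905.] 395.0
top [ 485.   11. 1185.] 413.0
wrist [ 241. -472.  372.] 325.0
small {'scene': [], 'top': []} 
middle {'scene': [(0.62, array([304., 185.]))], 'top': [(0.7, array([322., 263.]))]} [443.7 -85.8  -9.8]
tall {'scene': [(0.77, array([258., 135.]))], 'top': [(0.72, array([431., 260.]))]} [ 457.8 -401.   -24.2]
small_side1 {'scene': [], 'top': [(0.58, array([444., 258.])), (0.39, array([146., 181.]))]} 
middle_side1 {'scene': [(0.75, array([299., 180.])), (0.7, array([312., 176.]))], 'top': [(0.9, array([318., 259.])), (0.81, array([314., 270.]))]} [462.  -75.8  28.6]
tall_side1 {'scene': [(0.84, array([252., 124.])), (0.71, array([254., 127.]))], 'top': [(0.98, array([433., 268.])), (0.93, array([431., 254.]))]} [ 455.8 -403.    19.6]
nozzle {'scene': [(0.93, array([247., 189.]))], 'top': [(0.2, array([428., 255.]))]} [ 466.2 -524.7 -422.7]
valve_grip {'scene': [(0.57, array([245., 204.]))], 'top': [(0.46, array([299., 175.]))]} [681.  -15.3  85.6]
airpoint {'scene': [(0.69, array([231., 204.]))], 'top': [(0.82, array([329., 186.])), (0.38, array([320., 26
[... 260 characters left out ...]
99., 170.]))]} [ 731.5 -315.9   -4.6]
carton {'scene': [(0.93, array([330., 365.]))], 'top': [(0.67, array([144., 181.])), (0.44, array([433., 267.]))]} [677.  442.9 -19.7]
trowel {'scene': [(0.74, array([252., 304.])), (0.55, array([259., 136.]))], 'top': [(0.8, array([220., 150.]))]} [772.9 218.9 -21.4]
{'t': 1.45, 'joints': array([-1.4,  0. ,  0.1,  1.6, -0. ,  1.4]), 'qd': array([-0.,  0., -0., -0., -0., -0.]), 'joint_torque': array([ -0. , -33.9,  32. ,   0. ,  -0. ,  -0. ]), 'position': array([ 171. , -496.4,  239.3]), 'tcp_rot': array([3.1, 0. , 0.3]), 'ft_force': array([ 0.4,  0.8, -0.2]), 'wrist_torque': array([ 0.1, -0. , -0. ]), 'grasp_force': 0.0, 'grip_width': 85.55432416593484}
```

View pics/top0.png

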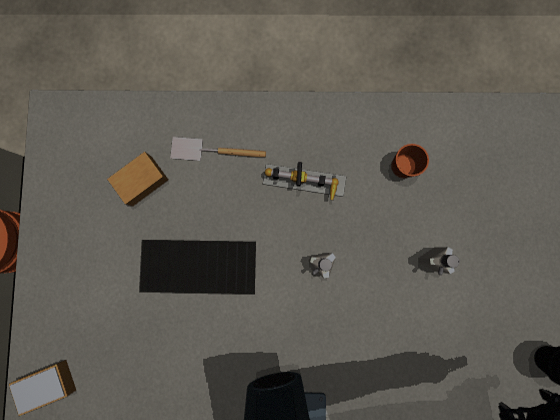

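View pics/scene0.png

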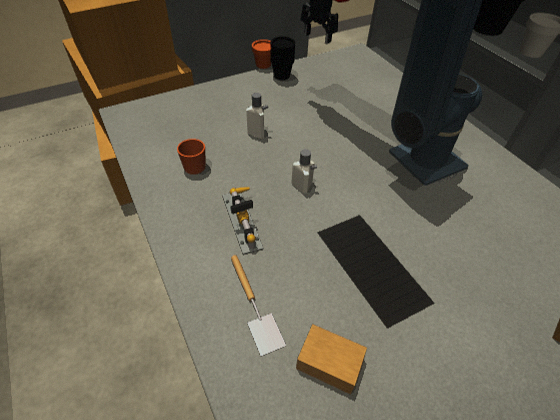

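The top view shows two bottles, at (322,264) and (444,260). The nozzle tip is near (333,198), the valve handle at (300,174) and the mat at (198,266). I'll zoom in next.

```bash
python3 - <<'E'
import cv2,numpy as np
t=cv2.imread('pics/top0.png');s=cv2.imread('pics/scene0.png')
r=lambda im,x,y,w,h:cv2.resize(im[y:y+h,x:x+w],(400,300),interpolation=cv2.INTER_CUBIC)
a=np.vstack([np.hstack([r(t,290,240,64,48),r(t,410,237,64,48)]),np.hstack([r(t,258,150,100,75),r(s,215,80,120,90)])])
cv2.imwrite('pics/crop1.png',a)
E
```

```text
(no output)
```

View pics/crop1.png

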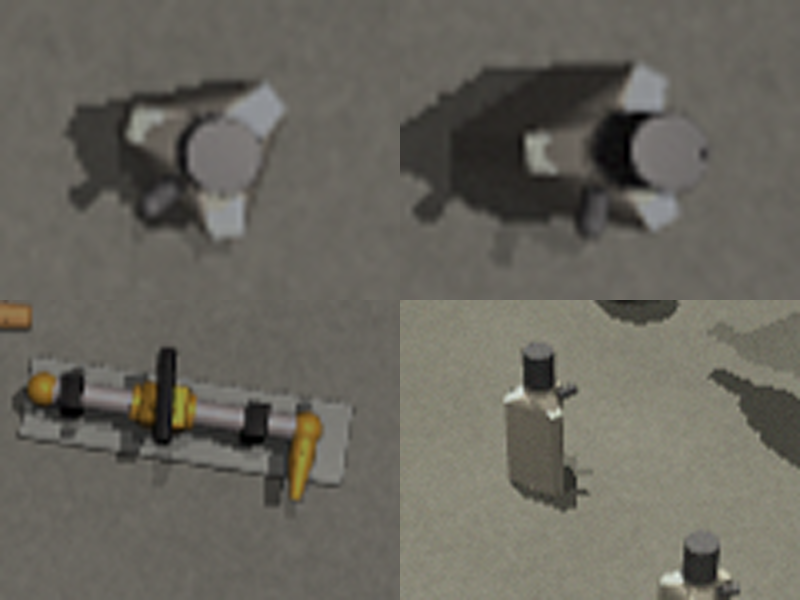

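The crop shows the cap tops at top-view (325.5,264.5) and (453,261), and at scene-view (305,152) and (256,95). In both, the spout points to the lower left in the image. Next I triangulate heights and headings.

```bash
python3 - <<'E'
from h import *
np.set_printoptions(suppress=True,precision=1)
T=cam('top');S=cam('scene')
A=tri([T,S],[(325.5,264.5),(305.3,152)]);B=tri([T,S],[(453.2,261.3),(256.4,95)])
print('caps',A,B)
for n,p,z in [('spA139',(315.3,271.7),95),('spA119',(315.3,271.7),75),('spB',(440.7,270.9),115),('noz',(332.3,200),45),('bend',(335,181.3),50),('far',(268.3,172),50),('h1',(300,162),97),('h2',(298.8,185),97)]: print(n,atz(T,p,z))
for c in ['mat','carton']:
  m=env.masks_of('top',c)[0]; print(c,m['score'])
  q=cv2.boxPoints(cv2.minAreaRect(np.argwhere(m['pixels'])[:,::-1].astype(np.float32))); print(np.array([atz(T,p,3) for p in q]))
E
```

```text
caps [447.4 -84.9 131.5] [ 460.5 -397.1  148.4]
spA139 [427.  -61.7  95. ]
spA119 [425.9 -63.   75. ]
spB [ 435.3 -378.4  115. ]
noz [ 621.7 -110.8   45. ]
bend [ 673.4 -117.6   50. ]
far [697.5  67.8  50. ]
h1 [716.7 -18.9  97. ]
h2 [654.6 -16.3  97. ]
mat 0.6
[[353.9 432.7   3. ]
 [506.5 438.2   3. ]
 [507.4 101.2   3. ]
 [355.9  99.9   3. ]]
carton 0.71
[[742.3 359.    3. ]
 [812.3 355.6   3. ]
 [789.2  78.1   3. ]
 [719.8  83.    3. ]]
```

Heights come out roughly right for the middle bottle (near y −85) and the tall one (near y −397). I'll move over the valve and turn the tool to about 173°, so the fingers can close along the pipe.

Request:
send_rows:
  deltas:
    - {"x": 0.489,"y": 0.476,"twist": 0.867}
    - {"x": 0.489,"y": 0.476,"twist": 0.867}
    - {"x": 0.489,"y": 0.476,"twist": 0.867}
    - {"x": 0.489,"y": 0.476,"twist": 0.867}
    - {"x": 0.489,"y": 0.476,"twist": 0.867}
    - {"x": 0.489,"y": 0.476,"twist": 0.867}
    - {"x": 0.489,"y": 0.476,"twist": 0.867}
  claw: 0

```text
schema error: expected keys x, y, z, twist
```

Request:
send_rows:
  deltas:
    - {"x": 0.489,"y": 0.476,"twist": 0.867}
    - {"x": 0.489,"y": 0.476,"twist": 0.867}
    - {"x": 0.489,"y": 0.476,"twist": 0.867}
    - {"x": 0.489,"y": 0.476,"twist": 0.867}
    - {"x": 0.489,"y": 0.476,"twist": 0.867}
    - {"x": 0.489,"y": 0.476,"twist": 0.867}
    - {"x": 0.489,"y": 0.476,"twist": 0.867}

```text
schema error: expected keys x, y, z, twist
```

Request:
send_rows:
  deltas:
    - {"x": 0.489,"y": 0.476,"twist": 0.867}
    - {"x": 0.489,"y": 0.476,"twist": 0.867}
    - {"x": 0.489,"y": 0.476,"twist": 0.867}
    - {"x": 0.489,"y": 0.476,"twist": 0.867}
    - {"x": 0.489,"y": 0.476,"twist": 0.867}
    - {"x": 0.489,"y": 0.476,"twist": 0.867}
    - {"x": 0.489,"y": 0.476,"twist": 0.867}

```text
schema error: expected keys x, y, z, twist
```

Request:
send_rows:
  deltas:
    - {"x": 0.489,"y": 0.476,"twist": 0.867}
    - {"x": 0.489,"y": 0.476,"twist": 0.867}
    - {"x": 0.489,"y": 0.476,"twist": 0.867}
    - {"x": 0.489,"y": 0.476,"twist": 0.867}
    - {"x": 0.489,"y": 0.476,"twist": 0.867}
    - {"x": 0.489,"y": 0.476,"twist": 0.867}
    - {"x": 0.489,"y": 0.476,"twist": 0.867}
    - {"x": 0.489,"y": 0.476,"twist": 0.867}

```text
schema error: expected keys x, y, z, twist
```

```bash
python3 - <<'E'
from h import *
np.set_printoptions(suppress=True,precision=3)
s=env.observe();print(s['position'],s['tcp_rot'],s['joints'])
c=cam('wrist');save(c,'w1.png');print(c['c'])
for o in ['nozzle','valve_grip','airpoint']: print(o,[(round(d['score'],2),np.round(d['at'])) for d in env.tip_of('wrist',o)[:2]])
E
```

```text
[ 171.017 -496.35   239.318] [-3.142 -0.     0.332] [-1.367  0.048  0.099  1.622  0.     1.443]
[ 241.156 -471.968  373.056]
nozzle []
valve_grip []
airpoint []
```

View pics/w1.png

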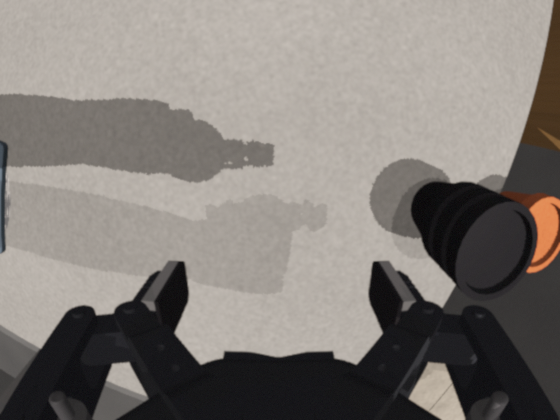

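All four keys are needed in every row, so nothing moved. The wrist picture shows only empty bench and a dark pot near (470,240). I'll send the moves again.

Request:
send_rows:
  deltas:
    - {"x": 0.49,"y": 0.48,"z": 0,"twist": 0.855}
    - {"x": 0.49,"y": 0.48,"z": 0,"twist": 0.855}
    - {"x": 0.49,"y": 0.48,"z": 0,"twist": 0.855}
    - {"x": 0.49,"y": 0.48,"z": 0,"twist": 0.855}
    - {"x": 0.49,"y": 0.48,"z": 0,"twist": 0.855}
    - {"x": 0.49,"y": 0.48,"z": 0,"twist": 0.855}
    - {"x": 0.49,"y": 0.48,"z": 0,"twist": 0.855}
  claw: 0

```text
t: 2.43
position: [294.3, -375.5, 239.5]
tcp_rot: [3.141, 0.0, 1.006]
ft_force: [-0.2, 0.3, -0.5]
grip_width: 85.3
grasp_force: 0.0
```

Request:
send_rows:
  deltas:
    - {"x": 0.49,"y": 0.48,"z": 0,"twist": 0.855}
    - {"x": 0.49,"y": 0.48,"z": 0,"twist": 0.855}
    - {"x": 0.49,"y": 0.48,"z": 0,"twist": 0.855}
    - {"x": 0.49,"y": 0.48,"z": 0,"twist": 0.855}
    - {"x": 0.49,"y": 0.48,"z": 0,"twist": 0.855}
    - {"x": 0.49,"y": 0.48,"z": 0,"twist": 0.855}
    - {"x": 0.49,"y": 0.48,"z": 0,"twist": 0.855}

```text
t: 3.02
position: [416.5, -256.0, 239.2]
tcp_rot: [-3.141, -0.0, 1.676]
ft_force: [0.4, -0.4, -0.4]
grip_width: 85.4
grasp_force: 0.0
```

Request:
send_rows:
  deltas:
    - {"x": 0.49,"y": 0.48,"z": 0,"twist": 0.855}
    - {"x": 0.49,"y": 0.48,"z": 0,"twist": 0.855}
    - {"x": 0.49,"y": 0.48,"z": 0,"twist": 0.855}
    - {"x": 0.49,"y": 0.48,"z": 0,"twist": 0.855}
    - {"x": 0.49,"y": 0.48,"z": 0,"twist": 0.855}
    - {"x": 0.49,"y": 0.48,"z": 0,"twist": 0.855}
    - {"x": 0.49,"y": 0.48,"z": 0,"twist": 0.855}

```text
t: 3.6
position: [538.8, -136.5, 238.9]
tcp_rot: [-3.141, -0.001, 2.345]
ft_force: [0.2, 0.4, 0.0]
grip_width: 85.1
grasp_force: 0.0
```

Request:
send_rows:
  deltas:
    - {"x": 0.45,"y": 0.46,"z": 0,"twist": 0.855}
    - {"x": 0.45,"y": 0.46,"z": 0,"twist": 0.855}
    - {"x": 0.45,"y": 0.46,"z": 0,"twist": 0.855}
    - {"x": 0.45,"y": 0.46,"z": 0,"twist": 0.855}
    - {"x": 0.45,"y": 0.46,"z": 0,"twist": 0.855}
    - {"x": 0.45,"y": 0.46,"z": 0,"twist": 0.855}
    - {"x": 0.45,"y": 0.46,"z": 0,"twist": 0.855}
    - {"x": 0.45,"y": 0.46,"z": 0,"twist": 0.855}

```text
t: 4.27
position: [650.9, -22.6, 239.2]
tcp_rot: [-3.141, -0.0, 3.013]
ft_force: [0.5, -0.2, 0.1]
grip_width: 85.6
grasp_force: 0.0
```

```bash
python3 - <<'E'
from h import *
np.set_printoptions(suppress=True,precision=3)
s=env.observe();print(s['t'],s['position'],s['tcp_rot'],s['joints'])
c=cam('wrist');save(c,'w2.png');print(c['c'])
for o in ['nozzle','valve_grip','airpoint']: print(o,[(round(d['score'],2),np.round(d['at'])) for d in env.tip_of('wrist',o)[:2]])
E
```

```text
4.2667 [650.869 -22.587 239.224] [-3.141 -0.     3.013] [-0.138  0.395  0.505  1.681 -0.    -0.009]
[577.723 -12.774 372.979]
nozzle [(0.59, array([198., 167.]))]
valve_grip [(0.95, array([292., 231.]))]
airpoint [(0.76, array([206., 204.]))]
```

View pics/w2.png

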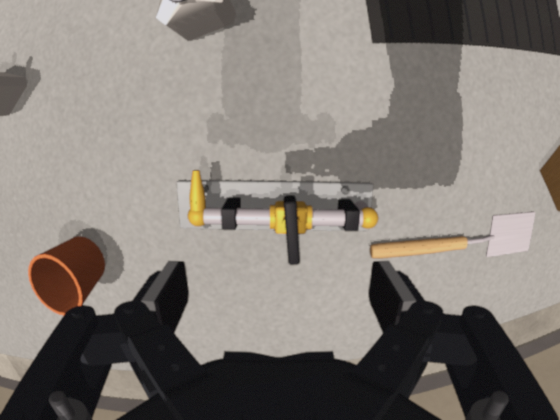

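The wrist view shows the nozzle tip at (197,170), the bend at (197,217), the pipe's far end at (369,218), and the handle from (291,197) to (293,263).

```bash
python3 - <<'E'
from h import *
np.set_printoptions(suppress=True,precision=1)
c=cam('wrist');T=cam('top')
P=lambda p,z:atz(c,p,z)
b,f,n=P((197,217),45),P((369,218),45),P((197,170),45);h1,h2=P((291,197),97),P((293,263),97)
print(b,f,n,h1,h2,(h1+h2)/2)
print('pipe yaw',np.degrees(np.arctan2(f[1]-b[1],f[0]-b[0]))-90,'noz',np.degrees(np.arctan2(b[1]-n[1],b[0]-n[0])),'handle',np.degrees(np.arctan2(h2[1]-h1[1],h2[0]-h1[0])))
for q,w in [((197,217),(335,181.3)),((369,218),(268.3,172)),((197,170),(332.3,200)),((292,230),(299.4,173.5))]: print(tri([c,T],[q,w]))
# handle mask axis from wrist, dark pixels
im=c['f']['pixels'].astype(int).sum(2)[190:270,280:306]<120
pts=np.argwhere(im)[:,::-1]+[280,190]; print(len(pts),cv2.minAreaRect(pts.astype(np.float32)))
W=np.array([P(p,97)[:2] for p in pts]);u=np.linalg.svd(W-W.mean(0))[2][0];print(W.mean(0),np.degrees(np.arctan2(u[1],u[0])))
E
```

```text
[ 677.3 -114.7   45. ] [702.   71.7  45. ] [ 626.2 -104.7   45. ] [653.5 -11.1  97. ] [718.1 -16.5  97. ] [685.8 -13.8  97. ]
pipe yaw -7.5513733022578435 noz -11.065339029667072 handle -4.753026317255036
[ 676.9 -117.5   40. ]
[695.1  67.1  62.9]
[ 628.1 -113.7   14.4]
[685.8 -15.7  94.3]
86 ((293.9703369140625, 213.044677734375), (38.375186920166016, 11.691044807434082), 67.2490234375)
[656.1 -12.9] 19.843423172915372
```

Request:
send_rows:
  deltas:
    - {"x": 0.142,"y": 0.026,"z": -0.1,"twist": 0}
    - {"x": 0.142,"y": 0.026,"z": -0.25,"twist": 0}
    - {"x": 0.142,"y": 0.026,"z": -0.4,"twist": 0}
    - {"x": 0.142,"y": 0.026,"z": -0.5,"twist": 0}
    - {"x": 0.142,"y": 0.026,"z": -0.58,"twist": 0}
    - {"x": 0.142,"y": 0.026,"z": -0.633,"twist": 0}
    - {"x": 0.142,"y": 0.026,"z": -0.633,"twist": 0}

```text
t: 5.15
position: [683.7, -14.7, 76.6]
tcp_rot: [-3.142, -0.007, 3.017]
ft_force: [-0.5, 0.2, -1.0]
grip_width: 85.7
grasp_force: 0.0
```

Request:
send_rows:
  deltas:
    - {"x": 0,"y": 0,"z": 0,"twist": 0}
    - {"x": 0,"y": 0,"z": 0,"twist": 0}
    - {"x": 0,"y": 0,"z": 0,"twist": 0}
    - {"x": 0,"y": 0,"z": 0,"twist": 0}
    - {"x": 0,"y": 0,"z": 0,"twist": 0}
    - {"x": 0,"y": 0,"z": 0,"twist": 0}
    - {"x": 0,"y": 0,"z": 0,"twist": 0}
    - {"x": 0,"y": 0,"z": 0,"twist": 0}
  claw: 1
  squeeze: 40

```text
t: 5.82
position: [687.2, -14.6, 82.4]
tcp_rot: [3.141, 0.002, 3.018]
ft_force: [0.0, -0.2, 3.2]
grip_width: 11.3
grasp_force: 41.5
```

Request:
send_rows:
  deltas:
    - {"x": 0,"y": 0,"z": 0,"twist": 0.15}
    - {"x": 0,"y": 0,"z": 0,"twist": 0.3}
    - {"x": 0,"y": 0,"z": 0,"twist": 0.45}
    - {"x": 0,"y": 0,"z": 0,"twist": 0.6}
    - {"x": 0,"y": 0,"z": 0,"twist": 0.75}
    - {"x": 0,"y": 0,"z": 0,"twist": 0.9}
    - {"x": 0,"y": 0,"z": 0,"twist": 1.0}
    - {"x": 0,"y": 0,"z": 0,"twist": 1.0}

```text
t: 6.48
position: [687.6, -16.1, 82.4]
tcp_rot: [-3.138, 0.001, -2.479]
ft_force: [1.2, -2.1, 4.9]
grip_width: 11.2
grasp_force: 41.5
```

Request:
send_rows:
  deltas:
    - {"x": 0,"y": 0,"z": 0,"twist": 0}
    - {"x": 0,"y": 0,"z": 0,"twist": 0}
    - {"x": 0,"y": 0,"z": 0,"twist": 0}
    - {"x": 0,"y": 0,"z": 0,"twist": 0}

```text
t: 6.82
position: [687.6, -16.0, 82.4]
tcp_rot: [-3.138, 0.001, -2.482]
ft_force: [1.9, -3.9, 5.2]
grip_width: 10.9
grasp_force: 41.6
```

Request:
send_rows:
  deltas:
    - {"x": 0,"y": 0,"z": 0,"twist": 0}
    - {"x": 0,"y": 0,"z": 0,"twist": 0}
    - {"x": 0,"y": 0,"z": 0,"twist": 0}
    - {"x": 0,"y": 0,"z": 0,"twist": 0}
    - {"x": 0,"y": 0,"z": 0,"twist": 0}
    - {"x": 0,"y": 0,"z": 0,"twist": 0}
  claw: 0

```text
t: 7.32
position: [686.1, -14.5, 80.4]
tcp_rot: [3.14, -0.001, -2.48]
ft_force: [0.1, 0.3, -0.3]
grip_width: 81.9
grasp_force: 0.0
```

Request:
send_rows:
  deltas:
    - {"x": 0,"y": 0,"z": 0.15,"twist": 0}
    - {"x": 0,"y": 0,"z": 0.3,"twist": 0}
    - {"x": -0.2,"y": -0.15,"z": 0.5,"twist": -0.15}
    - {"x": -0.35,"y": -0.25,"z": 0.6,"twist": -0.3}
    - {"x": -0.35,"y": -0.25,"z": 0.6,"twist": -0.4}
    - {"x": -0.35,"y": -0.25,"z": 0.6,"twist": -0.4}
    - {"x": -0.35,"y": -0.25,"z": 0.6,"twist": -0.4}
    - {"x": -0.35,"y": -0.25,"z": 0.6,"twist": -0.4}

```text
t: 7.98
position: [599.4, -77.3, 231.2]
tcp_rot: [-3.142, 0.002, -2.794]
ft_force: [0.3, 0.5, 0.3]
grip_width: 85.2
grasp_force: 0.0
```

```bash
python3 - <<'E'
from h import *
s=env.observe();print(s['t'],s['position'],s['tcp_rot'],s['joints'])
c=cam('wrist');save(c,'w3.png');import pickle;pickle.dump(c,open('w3.pkl','wb'))
for o in ['middle','tall']: print(o,[(round(d['score'],2),np.round(d['at'])) for d in env.tip_of('wrist',o)[:2]])
E
```

```text
7.9833 [599.42060945 -77.308389   231.20056726] [-3.14152169e+00  1.53342918e-03 -2.79401701e+00] [-2.39586474e-01  2.56260451e-01  3.15672414e-01  1.62889237e+00
  7.90441495e-04 -5.87161547e-01]
middle [(0.91, array([318.,  52.])), (0.21, array([84.,  0.]))]
tall [(0.84, array([86.,  0.]))]
```

View pics/w3.png

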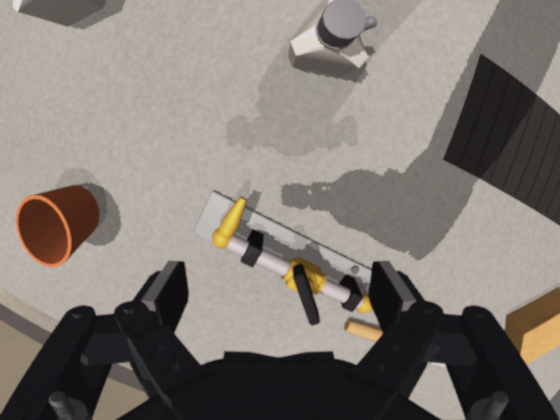

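The handle now runs from (298,268) to (314,320), with the pipe from (221,238) to (364,303) and the nozzle tip at (241,201). The middle bottle's cap is at (343,22), with its spout to the right at (371,22). I'll work out the angles.

```bash
python3 - <<'E'
from h import *
import pickle
np.set_printoptions(suppress=True,precision=1)
c=pickle.load(open('w3.pkl','rb'))
P=lambda p,z:atz(c,p,z)
b,f,n=P((221,238),45),P((364,303),45),P((241,200),45);h1,h2=P((298,269),97),P((314,319),97)
print(b,f,n,h1,h2,(h1+h2)/2)
a=lambda p,q:np.degrees(np.arctan2(q[1]-p[1],q[0]-p[0]))
print(a(b,f)-90,a(n,b),a(h1,h2))
print('cap',P((344,18),139),'spout',P((372,22),97))
im=cv2.resize(c['f']['pixels'][185:335,200:400,::-1],(800,600),interpolation=cv2.INTER_CUBIC);cv2.imwrite('pics/c3.png',im)
E
```

```text
[ 675.7 -114.9   45. ] [700.   68.8  45. ] [ 627.9 -107.5   45. ] [657.2 -36.7  97. ] [706.    0.1  97. ] [681.6 -18.3  97. ]
-7.5347944407936325 -8.80650463417835 36.98299167259383
cap [450.6 -82.8 139. ] spout [428.9 -56.1  97. ]
```

View pics/c3.png

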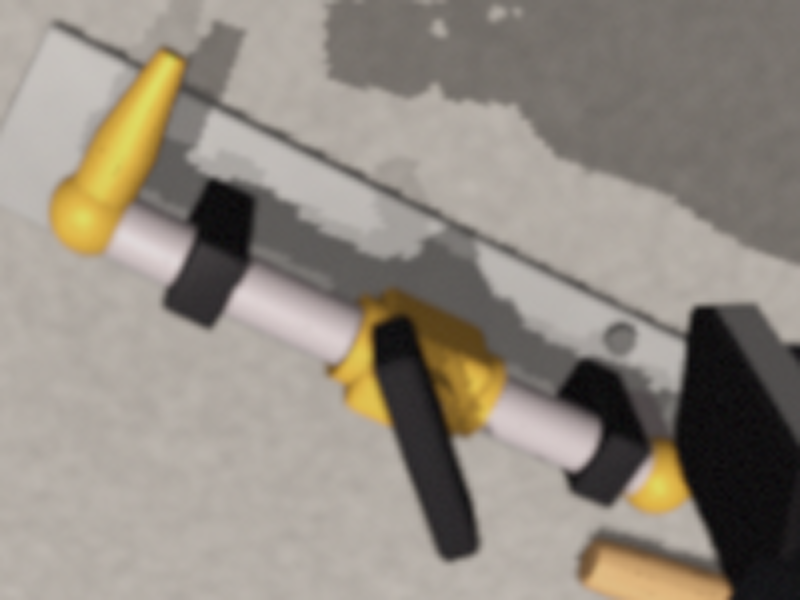

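The valve is at about 44.5°. The nozzle tip is at about (626,−109), and the jet frame's yaw is −7.5°. Now a look straight down on the middle bottle.

Request:
send_rows:
  deltas:
    - {"x": -0.3,"y": 0,"z": 0,"twist": -0.33}
    - {"x": -0.3,"y": 0,"z": 0,"twist": -0.33}
    - {"x": -0.3,"y": 0,"z": 0,"twist": -0.33}
    - {"x": -0.3,"y": 0,"z": 0,"twist": -0.33}
    - {"x": -0.3,"y": 0,"z": 0,"twist": -0.33}
    - {"x": -0.3,"y": 0,"z": 0,"twist": -0.33}
    - {"x": -0.3,"y": 0,"z": 0,"twist": -0.33}

```text
t: 8.72
position: [525.3, -77.3, 231.2]
tcp_rot: [-3.141, 0.001, -3.052]
ft_force: [0.9, -0.5, 0.5]
grip_width: 85.6
grasp_force: 0.0
```

```bash
python3 - <<'E'
from h import *
import pickle
s=env.observe();print(s['t'],s['position'],s['tcp_rot'],s['joints'])
c=cam('wrist');pickle.dump(c,open('w4.pkl','wb'));print(c['c'],proj(c,(449,-84,139)))
for o in ['middle','middle_side1','tall','small']: print(o,[(round(d['score'],2),np.round(d['at'])) for d in env.tip_of('wrist',o)[:2]])
u,v=proj(c,(449,-84,70)).round().astype(int);u=min(max(u,100),460);v=max(v,75)
print(u-100,v-75)
cv2.imwrite('pics/c4.png',cv2.resize(c['f']['pixels'][v-75:v+75,u-100:u+100,::-1],(800,600),interpolation=cv2.INTER_CUBIC))
E
```

```text
8.7167 [525.26291564 -77.2897935  231.24475907] [-3.14131704e+00  9.93986956e-04 -3.05211198e+00] [-2.72495379e-01  6.04971580e-02  9.61650969e-02  1.60543709e+00
  9.42408304e-05 -3.61975864e-01]
[451.62505012 -83.59194241 364.90646867] [278.29136886 106.71217384]
middle [(0.77, array([281., 108.]))]
middle_side1 []
tall [(0.63, array([551., 290.])), (0.58, array([ 51., 115.]))]
small [(0.65, array([281., 110.]))]
178 33
```

View pics/c4.png

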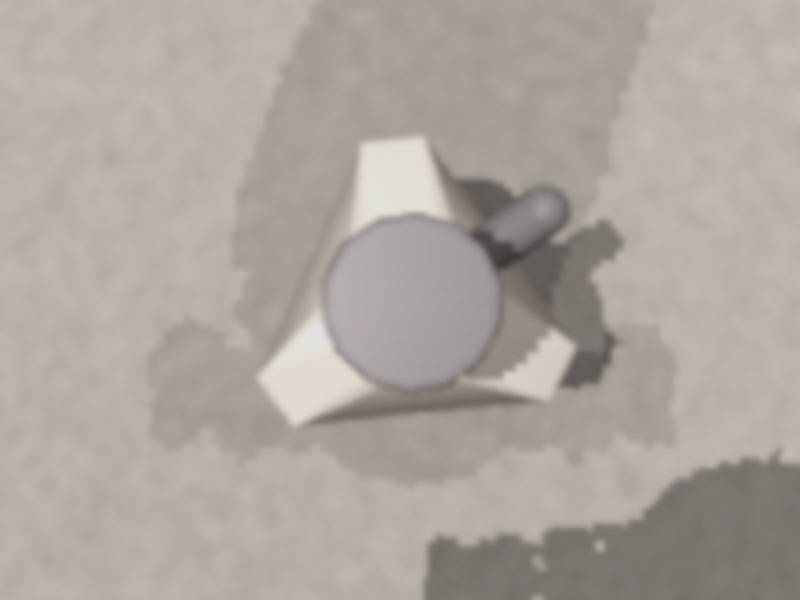

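The close view shows the spout toward the upper right, so the heading is clear. The side width (about 63.6 px for 56 mm) suggests a body top near 79 mm, so this may be the small bottle. I'll check its height by triangulating between wrist views.

```bash
cat > an.py <<'E'
from h import *
from scipy.optimize import least_squares
def fit(c,corn,zt,spout=None):
    # corn: six corner px; model unknown x,y,yaw at top height zt ; returns fit and rms px
    def model(p,z):
        x,y,a=p[:3];o=[]
        for k in range(3):
            th=a+k*2*np.pi/3
            n=np.array([np.cos(th),np.sin(th)]);t=np.array([-n[1],n[0]])
            for s in(-28,28): q=24*n+s*t;o.append(proj(c,(x+q[0],y+q[1],z)))
        return np.array(o)
    from scipy.optimize import linear_sum_assignment
    def res(p,z):
        M=model(p,z);D=np.linalg.norm(M[:,None]-corn[None],axis=2);i,j=linear_sum_assignment(D);return (M[i]-corn[j]).ravel()
    m=atz(c,corn.mean(0),zt);best=None
    for a0 in np.radians(np.arange(0,120,15)):
        r=least_squares(lambda p:res(p,p[3]),[m[0],m[1],a0,zt])
        r2=least_squares(lambda p:res(p,zt),[m[0],m[1],a0])
        if best is None or r2.cost<best[1].cost: best=(r,r2)
    return best
E
python3 - <<'E'
from an import *
import pickle
np.set_printoptions(suppress=True,precision=2)
c3=pickle.load(open('w3.pkl','rb'));c4=pickle.load(open('w4.pkl','rb'))
cr=np.array([(358,143),(428,137),(575,345),(547,402),(295,427),(258,378)])/4+[178,33]
for z in(75,95):
    a,b=fit(c4,cr,z);print(z,a.x,a.cost,b.x,np.degrees(b.x[2]),b.cost)
print('tri cap',tri([c3,c4],[(343,20),(281,108.25)]),tri([c3,c4],[(343.5,22),(281,108.25)]))
T=cam('top');S=cam('scene');save(S,'s2.png');save(T,'t2.png')
for p in((325.5,264.5),): print(tri([T,c4],[p,(281,108.25)]))
for z in(119,139): 
  X=atz(c4,(281,108.25),z);print(z,X,'pred w3',proj(c3,X),'top',proj(T,X),'scene',proj(S,X), 'foot scene',proj(S,(*X[:2],0)),'foot w3',proj(c3,(*X[:2],0)))
sp=atz(c4,(178+545/4,33+207/4),79);ax=atz(c4,(281,108.25),119);print('spout yaw',np.degrees(np.arctan2(*(sp-ax)[[1,0]])))
a=cv2.resize(c3['f']['pixels'][0:75,270:370,::-1],(400,300),interpolation=cv2.INTER_CUBIC)
b=cv2.resize(S['f']['pixels'][80:155,230:330,::-1],(400,300),interpolation=cv2.INTER_CUBIC)
d=cv2.resize(S['f']['pixels'][130:205,260:360,::-1],(400,300),interpolation=cv2.INTER_CUBIC)
e=cv2.resize(T['f']['pixels'][230:305,395:495,::-1],(400,300),interpolation=cv2.INTER_CUBIC)
cv2.imwrite('pics/c5.png',np.vstack([np.hstack([a,b]),np.hstack([d,e])]))
E
```

```text
75 [450.18 -81.97   2.29  80.23] 0.9933793385011136 [450.16 -81.94   2.29] 131.0984543934153 2.697347206553931
95 [450.18 -81.97   2.29  80.23] 0.9933793385010501 [450.24 -82.05   2.29] 131.09816325099635 16.61016527910078
tri cap [449.81 -82.14 131.46] [449.92 -81.56 128.24]
[449.32 -82.01 165.08]
119 [449.74 -81.92 119.  ] pred w3 [340.31  24.34] top [323.91 263.35] scene [304.81 156.03] foot scene [302.18 184.1 ] foot w3 [320.59  51.04]
139 [449.89 -82.06 139.  ] pred w3 [345.27  17.52] top [324.66 263.57] scene [305.22 150.87] foot scene [302.12 184.09] foot w3 [320.42  51.12]
spout yaw 131.5873165510218
```

View pics/c5.png

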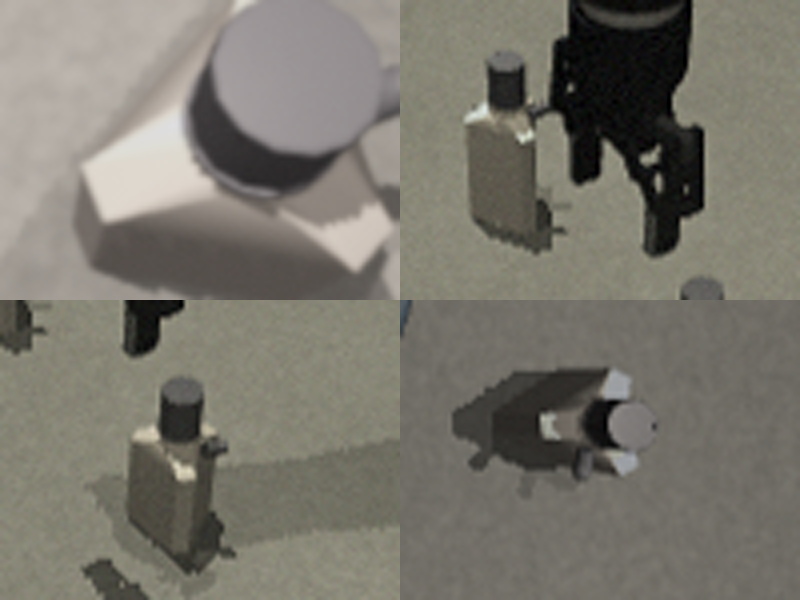

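```bash
python3 - <<'E'
from h import *
np.set_printoptions(suppress=True,precision=2)
S=cam('scene');T=cam('top')
for n,x,y in(('A',450,-82),('B',460,-397)):
    for z in(0,75,95,115,119,139,159): print(n,z,proj(S,(x,y,z)),proj(T,(x,y,z)))
# B left edge in scene crop: (468,120)->(468,218); cap top centre (507,62), cap bottom ~ (506,105)
for p in((470,118),(472,218),(536,142),(538,238),(507,60),(506,104)): print(p,(p[0]-400)/4+230,p[1]/4+80)
# B in top crop
p=((632-400)/4+395,(424-300)/4+230); s=((585-400)/4+395,(463-300)/4+230);k=[((610-400)/4+395,(385-300)/4+230),((625-400)/4+395,(463-300)/4+230),((548-400)/4+395,(425-300)/4+230)]
print(p,s,k)
for z in (139,159): print('cap',z,atz(T,p,z),'spout',atz(T,s,z-42),[atz(T,q,z-44) for q in k])
E
```

```text
A 0 [302.1  184.11] [320.29 261.78]
A 75 [303.71 166.9 ] [322.5  262.67]
A 95 [304.16 162.04] [323.14 262.92]
A 115 [304.63 157.05] [323.81 263.19]
A 119 [304.72 156.04] [323.94 263.24]
A 139 [305.2  150.89] [324.64 263.52]
A 159 [305.69 145.61] [325.36 263.81]
B 0 [257.26 130.39] [432.12 260.02]
B 75 [256.84 113.19] [442.   260.79]
B 95 [256.72 108.36] [444.87 261.01]
B 115 [256.6  103.43] [447.84 261.24]
B 119 [256.57 102.43] [448.45 261.29]
B 139 [256.45  97.36] [451.56 261.53]
B 159 [256.32  92.18] [454.8  261.78]
(470, 118) 247.5 109.5
(472, 218) 248.0 134.5
(536, 142) 264.0 115.5
(538, 238) 264.5 139.5
(507, 60) 256.75 95.0
(506, 104) 256.5 106.0
(453.0, 261.0) (441.25, 270.75) [(447.5, 251.25), (451.25, 270.75), (432.0, 261.25)]
cap 139 [ 461.37 -400.58  139.  ] spout [ 434.91 -386.4    97.  ] [array([ 485.3 , -404.39,   95.  ]), array([ 435.24, -412.76,   95.  ]), array([ 458.85, -363.9 ,   95.  ])]
cap 159 [ 461.83 -392.71  159.  ] spout [ 435.84 -379.09  117.  ] [array([ 485.31, -396.77,  115.  ]), array([ 436.16, -404.99,  115.  ]), array([ 459.34, -357.02,  115.  ])]
```

```bash
python3 - <<'E'
from h import *
import pickle
np.set_printoptions(suppress=True,precision=1)
def pts(x,y,a,H):
    P=[]
    for k in range(3):
        th=a+k*2*np.pi/3;n=np.array([np.cos(th),np.sin(th)]);t=np.array([-n[1],n[0]])
        for s in(-28,28):
            for z in(0,H-44): P.append((*(np.array([x,y])+24*n+s*t),z))
    for f in np.linspace(0,2*np.pi,40):
        for z in(H-40,H): P.append((x+16*np.cos(f),y+16*np.sin(f),z))
    P.append((x+39*np.cos(a),y+39*np.sin(a),H-42))
    return P
C={n:cam(n) for n in('scene','top','wrist')}
for nm,x,y,a in(('A',450,-82,2.29),('B',460.5,-398,2.5)):
  for n,c in C.items():
    if n=='wrist' and nm=='B':continue
    for H in(119,139,159):
        q=np.array([proj(c,p) for p in pts(x,y,a,H)]);print(nm,n,H,'box',q.min(0),q.max(0))
for n in C:
  for o in('small','middle','tall'):
    for d in env.masks_of(n,o)[:3]:
        ys,xs=np.nonzero(d['pixels']);print(n,o,round(d['score'],2),[xs.min(),ys.min()],[xs.max()+1,ys.max()+1],len(xs))
E
```

```text
A scene 119 box [290.8 152.5] [315.8 192.4]
A scene 139 box [290.8 147.4] [316.4 192.4]
A scene 159 box [290.8 142.1] [317.1 192.4]
A top 119 box [307.4 251.6] [334.5 276.7]
A top 139 box [307.4 251.6] [335.3 277.2]
A top 159 box [307.4 251.6] [336.2 277.7]
A wrist 119 box [242.8  69.4] [320.9 140.6]
A wrist 139 box [240.2  66.4] [323.9 142.8]
A wrist 159 box [237.2  62.9] [327.5 145.4]
B scene 119 box [246.1  99.7] [267.4 136.5]
B scene 139 box [245.9  94.6] [267.4 136.5]
B scene 159 box [245.7  89.4] [267.4 136.5]
B top 119 box [419.4 248.1] [455.2 274.4]
B top 139 box [419.4 248.1] [458.5 274.9]
B top 159 box [419.4 248.1] [461.8 275.4]
scene middle 0.61 [np.int64(292), np.int64(150)] [np.int64(316), np.int64(194)] 699
scene middle 0.36 [np.int64(223), np.int64(188)] [np.int64(263), np.int64(255)] 1383
scene tall 0.78 [np.int64(245), np.int64(93)] [np.int64(268), np.int64(139)] 666
top small 0.21 [np.int64(107), np.int64(153)] [np.int64(169), np.int64(207)] 1876
top middle 0.29 [np.int64(171), np.int64(137)] [np.int64(266), np.int64(162)] 1002
top tall 0.59 [np.int64(418), np.int64(247)] [np.int64(460), np.int64(274)] 819
wrist middle 0.71 [np.int64(243), np.int64(68)] [np.int64(321), np.int64(141)] 3931
wrist tall 0.63 [np.int64(0), np.int64(93)] [np.int64(67), np.int64(153)] 3097
```

Scene outlines favour middle and tall, but the close wrist scale favours small. A low oblique view will settle it.

Request:
send_rows:
  deltas:
    - {"x": 0.15,"y": -0.04,"z": 0,"twist": 0}
    - {"x": 0.3,"y": -0.04,"z": -0.1,"twist": 0}
    - {"x": 0.3,"y": -0.04,"z": -0.25,"twist": 0}
    - {"x": 0.3,"y": -0.04,"z": -0.4,"twist": 0}
    - {"x": 0.3,"y": -0.04,"z": -0.48,"twist": 0}
    - {"x": 0.3,"y": -0.04,"z": -0.48,"twist": 0}
    - {"x": 0.3,"y": -0.04,"z": -0.48,"twist": 0}

```text
t: 10.35
position: [597.7, -87.0, 109.4]
tcp_rot: [3.14, -0.004, -3.053]
ft_force: [0.5, -0.3, 0.1]
grip_width: 85.5
grasp_force: 0.0
```

```bash
python3 - <<'E'
from h import *
import pickle
c=cam('wrist');pickle.dump(c,open('w6.pkl','wb'));save(c,'w6.png');print(c['c'])
for H in(119,139): print(H,'cap',proj(c,(450,-82,H)),'front/back',proj(c,(466,-82,H)),proj(c,(434,-82,H)),'foot',proj(c,(450,-82,0)),[proj(c,(450+37*np.cos(t),-82+37*np.sin(t),z)).round() for t in (2.29+np.pi,2.29+np.pi/3,2.29-np.pi/3) for z in (0,H-44)])
E
```

```text
[524.69571387 -93.39462948 243.45216031]
119 cap [323.28876743 -59.64444895] front/back [320.79615779 -27.31167004] [325.36947963 -88.55856054] foot [302.36754768  17.21985102] [array([262.,  44.]), array([255.,  16.]), array([297., -26.]), array([304., -76.]), array([348.,  38.]), array([376.,   9.])]
139 cap [330.42285054 -84.8982789 ] front/back [328.04191837 -49.62089578] [ 332.26115294 -115.49188965] foot [302.36754768  17.21985102] [array([262.,  44.]), array([252.,   4.]), array([297., -26.]), array([307., -95.]), array([348.,  38.]), array([388.,  -2.])]
```

View pics/w6.png

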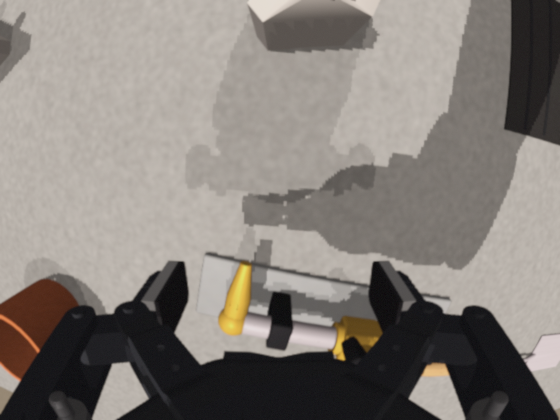

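```bash
python3 - <<'E'
from an import *
import pickle
np.set_printoptions(suppress=True,precision=1,linewidth=180)
c=pickle.load(open('w6.pkl','rb'));g=c['f']['pixels'].astype(int).sum(2)//3
for x in(275,290,310,330,350): print(x,g[0:64:2,x])
x0,y0,a=450,-82,2.29-2*np.pi/3
n=np.array([np.cos(a),np.sin(a)]);t=np.array([-n[1],n[0]])
for z in(0,75,95,115):
    L=[proj(c,(*(np.array([x0,y0])+24*n+s*t),z)) for s in np.linspace(-28,28,40)];L=np.array(L);o=np.argsort(L[:,0])
    print(z,L[o[0]],L[o[-1]],'rows',np.interp((275,290,310,330,350),L[o,0],L[o,1]))
E
```

```text
275 [220 219 218 218 218 216 204 171 111 101  94  87  84  85  84  87  88  86  83  83  83  83  83  84  83  93 151 158 156 156 156 156]
290 [208 201 192 157 131 124 118 109 103  95  91  90  89  88  84  83  84  83  82  84  83  84  83  84  87  92 110 154 157 157 155 155]
310 [150 144 138 133 125 119 112 103  96  91  89  89  88  87  83  83  83  83  83  84  84  84  84  85  91  94 129 157 159 158 157 156]
330 [140 142 134 128 121 115 106  98  93  87  89  86  86  86  85  83  82  84  84  84  83  84  83  90  95 146 156 155 153 153 152 156]
350 [192 195 177 129 118 112 103  95  90  87  87  86  84  83  84  84  84  84  84  89  93  96  94  93  95 139 161 159 157 157 157 159]
0 [268.1  50.7] [343.1  45.1] rows [50.  48.5 46.9 45.7 45.1]
75 [263.7  24.5] [370.3  18.7] rows [23.3 21.9 20.5 19.5 18.9]
95 [261.9  13.4] [381.6   8. ] rows [12.  10.7  9.3  8.3  7.8]
115 [259.5  -0.8] [395.7  -5.2] rows [-2.4 -3.7 -5.1 -5.9 -6.2]
```

Decisive: with the body top at 75 mm the predicted corners (264,24) and (370,19) match the observed (265,23) and (371,18). Bottle A is the **small** one, so the other is probably the middle. Now I move over A and recheck before closing.

Request:
send_rows:
  deltas:
    - {"x": 0,"y": 0,"z": 0.15,"twist": 0}
    - {"x": 0,"y": 0,"z": 0.3,"twist": 0}
    - {"x": -0.15,"y": 0.02,"z": 0.4,"twist": 0}
    - {"x": -0.3,"y": 0.02,"z": 0.4,"twist": 0}
    - {"x": -0.45,"y": 0.02,"z": 0.4,"twist": 0}
    - {"x": -0.6,"y": 0.02,"z": 0.4,"twist": 0}
    - {"x": -0.6,"y": 0.02,"z": 0.4,"twist": 0}
    - {"x": -0.6,"y": 0.02,"z": 0.4,"twist": 0}

```text
t: 11.07
position: [448.7, -82.6, 214.6]
tcp_rot: [-3.139, 0.006, -3.054]
ft_force: [0.4, -0.1, 0.5]
grip_width: 85.4
grasp_force: 0.0
```

```bash
python3 - <<'E'
from h import *
s=env.observe();print(s['position'],s['tcp_rot'])
T=cam('top');save(T,'t3.png')
a=T['f']['pixels'].astype(int);b=cv2.imread('pics/t2.png')[:,:,::-1].astype(int)
print('diff B',abs(a-b)[230:305,395:495].mean())
c=cam('wrist')
for o in('small','middle'):print([(round(d['score'],2),d['rect']) for d in env.look_for('wrist',o)[:2]])
E
```

```text
[448.66057625 -82.59060157 214.61412267] [-3.13883676  0.00628596 -3.05412807]
diff B 3.599111111111111
[]
[(0.69, [240.9, 144.3, 78.6, 97.8])]
```

Request:
send_rows:
  deltas:
    - {"x": 0.005,"y": 0.002,"z": -0.12,"twist": 0}
    - {"x": 0.005,"y": 0.002,"z": -0.22,"twist": 0}
    - {"x": 0.005,"y": 0.002,"z": -0.32,"twist": 0}
    - {"x": 0.005,"y": 0.002,"z": -0.4,"twist": 0}
    - {"x": 0.005,"y": 0.002,"z": -0.46,"twist": 0}
    - {"x": 0.005,"y": 0.002,"z": -0.495,"twist": 0}
    - {"x": 0.005,"y": 0.002,"z": -0.495,"twist": 0}
    - {"x": 0.005,"y": 0.002,"z": -0.495,"twist": 0}

```text
t: 11.93
position: [450.9, -81.9, 87.6]
tcp_rot: [3.142, -0.0, -3.053]
ft_force: [0.0, 0.3, -0.4]
grip_width: 85.9
grasp_force: 0.0
```

Request:
send_rows:
  deltas:
    - {"x": 0,"y": 0,"z": 0,"twist": 0}
    - {"x": 0,"y": 0,"z": 0,"twist": 0}
    - {"x": 0,"y": 0,"z": 0,"twist": 0}
    - {"x": 0,"y": 0,"z": 0,"twist": 0}
    - {"x": 0,"y": 0,"z": 0,"twist": 0}
    - {"x": 0,"y": 0,"z": 0,"twist": 0}
    - {"x": 0,"y": 0,"z": 0,"twist": 0}
    - {"x": 0,"y": 0,"z": 0,"twist": 0}
  claw: 1
  squeeze: 70

```text
t: 12.6
position: [456.6, -81.9, 99.3]
tcp_rot: [-3.139, 0.018, -3.052]
ft_force: [-7.5, 5.2, 36.7]
grip_width: 30.8
grasp_force: 85.4
```

```bash
python3 - <<'E'
from h import *
s=env.observe();print(s['position'],s['tcp_rot'],s['grip_width'],s['grasp_force'],s['ft_force'])
E
```

```text
[456.64668171 -81.93996291  99.30533489] [-3.13918155  0.01769662 -3.0522334 ] 30.817623698915423 85.43940189440036 [-7.48239372  5.18005681 36.65787994]
```

The close pushed the hand up: 37 N, with the TCP at 99 where I commanded about 90. The fingers have hit a shoulder near 95 mm, so this is the **middle** bottle after all, and its corners are simply chamfered low. I'll relieve the push, open, back off and look again.

Request:
send_rows:
  deltas:
    - {"x": 0,"y": 0,"z": 0.015,"twist": 0}
    - {"x": 0,"y": 0,"z": 0.03,"twist": 0}
    - {"x": 0,"y": 0,"z": 0.04,"twist": 0}
    - {"x": 0,"y": 0,"z": 0.04,"twist": 0}

```text
t: 12.93
position: [451.9, -82.4, 99.7]
tcp_rot: [-3.14, 0.004, -3.053]
ft_force: [-0.2, 0.1, 10.1]
grip_width: 31.2
grasp_force: 86.5
```

Request:
send_rows:
  deltas:
    - {"x": 0,"y": 0,"z": 0,"twist": 0}
    - {"x": 0,"y": 0,"z": 0,"twist": 0}
    - {"x": 0,"y": 0,"z": 0,"twist": 0}
    - {"x": 0,"y": 0,"z": 0,"twist": 0}
    - {"x": 0,"y": 0,"z": 0,"twist": 0}
    - {"x": 0,"y": 0,"z": 0,"twist": 0}
  claw: 0

```text
t: 13.43
position: [449.8, -81.7, 96.6]
tcp_rot: [3.141, -0.001, -3.053]
ft_force: [-0.4, -0.7, 0.8]
grip_width: 85.3
grasp_force: 0.0
```

Request:
send_rows:
  deltas:
    - {"x": 0,"y": 0,"z": 0.15,"twist": 0}
    - {"x": 0,"y": 0,"z": 0.3,"twist": 0}
    - {"x": 0.1,"y": 0,"z": 0.42,"twist": 0}
    - {"x": 0.2,"y": 0,"z": 0.52,"twist": 0}
    - {"x": 0.3,"y": 0,"z": 0.54,"twist": 0}
    - {"x": 0.3,"y": 0,"z": 0.54,"twist": 0}
    - {"x": 0.3,"y": 0,"z": 0.54,"twist": 0}
    - {"x": 0.3,"y": 0,"z": 0.54,"twist": 0}

```text
t: 14.1
position: [524.4, -81.7, 231.4]
tcp_rot: [3.141, -0.003, -3.053]
ft_force: [-0.4, -0.0, -0.1]
grip_width: 85.8
grasp_force: 0.0
```

```bash
python3 - <<'E'
from h import *
import pickle
s=env.observe();print(s['t'],s['position'],s['tcp_rot'])
c=cam('wrist');pickle.dump(c,open('w7.pkl','wb'));print(c['c'],proj(c,(450,-82,139)))
S=cam('scene')
a=cv2.resize(c['f']['pixels'][35:185,180:380,::-1],(400,300),interpolation=cv2.INTER_CUBIC)
b=cv2.resize(S['f']['pixels'][130:205,260:360,::-1],(400,300),interpolation=cv2.INTER_CUBIC)
cv2.imwrite('pics/c7.png',np.hstack([a,b]))
E
```

```text
14.1 [524.43220993 -81.69411424 231.36065271] [ 3.14084244e+00 -2.51595558e-03 -3.05315092e+00]
[451.27049627 -88.01536486 365.28165003] [287.09945148 110.64728764]
```

View pics/c7.png

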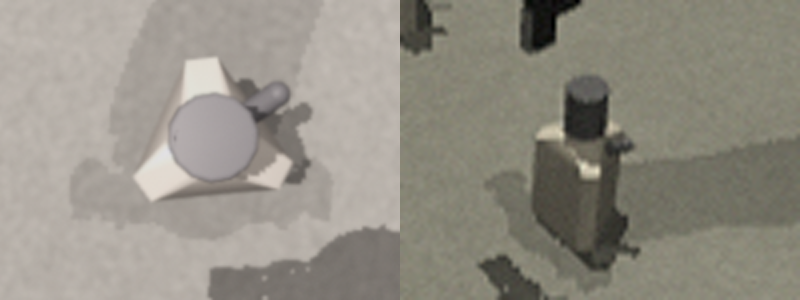

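The bottle is upright and still where I can use it. Cap at wrist (286.5,103.5). Refit.

```bash
python3 - <<'E'
from an import *
import pickle
np.set_printoptions(suppress=True,precision=2)
c=pickle.load(open('w7.pkl','rb'))
cr=np.array([(187,58),(218,57),(292,163),(280,188),(153,202),(134,180)])/2+[180,35]
a,b=fit(c,cr,80);print(a.x,b.x,np.degrees(b.x[2]),b.cost)
print(atz(c,(286.5,103.5),119),atz(c,(286.5,103.5),139))
m=cv2.HoughCircles(cv2.cvtColor(c['f']['pixels'],cv2.COLOR_RGB2GRAY)[35:185,180:380],cv2.HOUGH_GRADIENT,1,50,param1=80,param2=15,minRadius=18,maxRadius=28);print(m)
E
```

```text
[445.2  -82.34   0.2   81.77] [445.17 -82.31   0.2 ] 11.17737143947455 2.6284941089757345
[444.54 -82.41 119.  ] [445.08 -82.87 139.  ]
[[[106.5  68.5  23. ]]]
```

Request:
send_rows:
  deltas:
    - {"x": -0.15,"y": -0.003,"z": 0,"twist": 0}
    - {"x": -0.28,"y": -0.003,"z": 0,"twist": 0}
    - {"x": -0.318,"y": -0.003,"z": 0,"twist": 0}
    - {"x": -0.318,"y": -0.003,"z": -0.12,"twist": 0}
    - {"x": -0.318,"y": -0.003,"z": -0.25,"twist": 0}
    - {"x": -0.318,"y": -0.003,"z": -0.38,"twist": 0}
    - {"x": -0.318,"y": -0.003,"z": -0.48,"twist": 0}
    - {"x": -0.318,"y": -0.003,"z": -0.48,"twist": 0}

```text
t: 14.87
position: [440.5, -81.0, 105.9]
tcp_rot: [3.137, -0.011, -3.054]
ft_force: [-1.8, -0.7, -0.6]
grip_width: 85.4
grasp_force: 0.0
```

Request:
send_rows:
  deltas:
    - {"x": 0,"y": 0,"z": 0,"twist": 0}
    - {"x": 0,"y": 0,"z": 0,"twist": 0}
    - {"x": 0,"y": 0,"z": 0,"twist": 0}
    - {"x": 0,"y": 0,"z": 0,"twist": 0}
    - {"x": 0,"y": 0,"z": 0,"twist": 0}
    - {"x": 0,"y": 0,"z": 0,"twist": 0}
    - {"x": 0,"y": 0,"z": 0,"twist": 0}
    - {"x": 0,"y": 0,"z": 0,"twist": 0}
  claw: 1
  squeeze: 70

```text
t: 15.53
position: [447.7, -83.1, 114.9]
tcp_rot: [-3.14, 0.005, -3.053]
ft_force: [0.5, -0.2, 5.7]
grip_width: 30.4
grasp_force: 69.3
```

Request:
send_rows:
  deltas:
    - {"x": 0,"y": 0,"z": 0.04,"twist": 0}
    - {"x": 0,"y": 0,"z": 0.08,"twist": 0}
    - {"x": 0,"y": 0,"z": 0.16,"twist": 0}
    - {"x": 0,"y": 0,"z": 0.16,"twist": 0}
    - {"x": 0,"y": 0,"z": 0.16,"twist": 0}

```text
t: 15.95
position: [446.8, -83.0, 153.7]
tcp_rot: [-3.14, 0.003, -3.053]
ft_force: [0.4, -0.8, -2.6]
grip_width: 30.4
grasp_force: 69.2
```

```bash
python3 - <<'E'
from h import *
import pickle
s=env.observe();print(s['t'],s['position'],s['tcp_rot'],s['ft_force'],s['grip_width'])
c=cam('wrist');pickle.dump(c,open('w8.pkl','wb'))
S=cam('scene');save(c,'w8.png')
a=cv2.resize(c['f']['pixels'][100:400,80:480,::-1],(400,300))
b=cv2.resize(S['f']['pixels'][110:200,250:370,::-1],(400,300),interpolation=cv2.INTER_CUBIC)
cv2.imwrite('pics/c8.png',np.hstack([a,b]))
E
```

```text
15.95 [446.8248443  -83.0152479  153.72704808] [-3.14027622e+00  2.78314615e-03 -3.05327308e+00] [ 0.36926919 -0.79445352 -2.64340622] 30.371990385950866
```

View pics/c8.png

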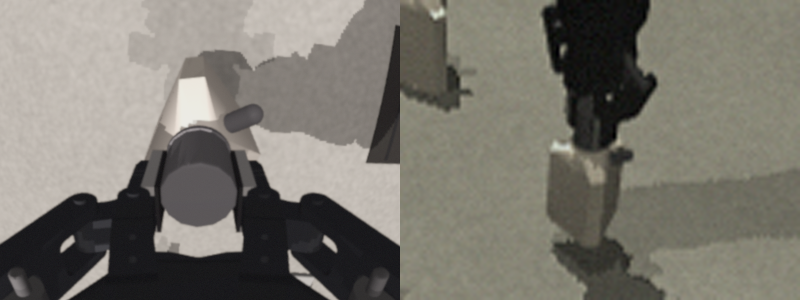

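Bottle held upright. Checking the cap offset and spout heading in the hand.

```bash
python3 - <<'E'
from h import *
import pickle
np.set_printoptions(suppress=True,precision=1)
c=pickle.load(open('w8.pkl','rb'))
f=38.7
print('captop',atz(c,(279.5,295),f+139),proj(c,(446.8,-83,f+139)))
X=(445.8,-83)
for yw in(125,128,131,134,137):
    t=np.radians(yw);q=np.radians(yw+60);w=[proj(c,(X[0]+24*np.cos(q+o)+28*s*-np.sin(q+o)*1,X[1]+24*np.sin(q+o)+28*s*np.cos(q+o),f)) for o,s in((0,1),(0,-1))]
    print(yw,'spout end',proj(c,(X[0]+37*np.cos(t),X[1]+37*np.sin(t),f+95)),'spout base',proj(c,(X[0]+18*np.cos(t),X[1]+18*np.sin(t),f+88)))
E
```

```text
captop [442.7 -82.6 177.7] [277.5 303.4]
125 spout end [341.2 221.1] spout base [307.4 233.5]
128 spout end [339.5 218. ] spout base [306.5 232.1]
131 spout end [337.6 215. ] spout base [305.5 230.8]
134 spout end [335.4 212.1] spout base [304.5 229.5]
137 spout end [333.1 209.3] spout base [303.4 228.2]
```

Request:
send_rows:
  deltas:
    - {"x": 0,"y": -0.01,"z": 0,"twist": -0.77}
    - {"x": 0,"y": -0.01,"z": 0,"twist": -0.77}
    - {"x": 0,"y": -0.01,"z": 0,"twist": -0.77}
    - {"x": 0,"y": -0.01,"z": 0,"twist": -0.77}
    - {"x": 0,"y": -0.01,"z": 0,"twist": -0.77}
    - {"x": 0,"y": -0.01,"z": 0,"twist": -0.77}

```text
t: 16.55
position: [444.8, -84.8, 150.8]
tcp_rot: [-3.141, -0.003, 2.623]
ft_force: [0.3, -0.3, -1.8]
grip_width: 30.5
grasp_force: 69.3
```

Request:
send_rows:
  deltas:
    - {"x": 0,"y": -0.01,"z": 0,"twist": -0.77}
    - {"x": 0,"y": -0.01,"z": 0,"twist": -0.77}
    - {"x": 0,"y": -0.01,"z": 0,"twist": -0.77}
    - {"x": 0,"y": -0.01,"z": 0,"twist": -0.77}
    - {"x": 0,"y": -0.01,"z": 0,"twist": -0.77}
    - {"x": 0,"y": -0.01,"z": 0,"twist": -0.77}

```text
t: 17.05
position: [445.1, -87.4, 151.3]
tcp_rot: [-3.14, -0.001, 2.021]
ft_force: [0.7, -0.1, -1.8]
grip_width: 30.3
grasp_force: 69.2
```

Request:
send_rows:
  deltas:
    - {"x": 0,"y": -0.01,"z": 0,"twist": -0.77}
    - {"x": 0,"y": -0.01,"z": 0,"twist": -0.77}
    - {"x": 0,"y": -0.01,"z": 0,"twist": -0.77}
    - {"x": 0,"y": -0.01,"z": 0,"twist": -0.77}
    - {"x": 0,"y": -0.01,"z": 0,"twist": -0.77}
    - {"x": 0,"y": -0.01,"z": 0,"twist": -0.77}

```text
t: 17.55
position: [445.3, -90.0, 151.6]
tcp_rot: [-3.14, -0.0, 1.418]
ft_force: [0.3, 0.5, -1.4]
grip_width: 30.2
grasp_force: 69.2
```

Request:
send_rows:
  deltas:
    - {"x": 0,"y": -0.01,"z": 0,"twist": -0.77}
    - {"x": 0,"y": -0.01,"z": 0,"twist": -0.77}
    - {"x": 0,"y": -0.01,"z": 0,"twist": -0.77}
    - {"x": 0,"y": -0.01,"z": 0,"twist": -0.77}
    - {"x": 0,"y": -0.01,"z": 0,"twist": -0.77}
    - {"x": 0,"y": -0.01,"z": 0,"twist": -0.77}
    - {"x": 0,"y": -0.01,"z": 0,"twist": -0.77}

```text
t: 18.13
position: [445.5, -92.5, 151.9]
tcp_rot: [-3.141, 0.0, 0.817]
ft_force: [-0.2, -0.1, -1.3]
grip_width: 30.4
grasp_force: 69.2
```

```bash
python3 - <<'E'
from h import *
import pickle
np.set_printoptions(suppress=True,precision=2)
s=env.observe();print(s['t'],s['position'],s['tcp_rot'],s['joints'],s['ft_force'],s['grip_width'],s['grasp_force'])
E
```

```text
18.1333 [445.51 -92.51 151.93] [-3.14  0.    0.82] [-0.35 -0.14 -0.25  1.46  0.    1.97] [-0.23 -0.1  -1.27] 30.374233591656367 69.19572830200195
```

Request:
send_rows:
  deltas:
    - {"x": 0.12,"y": -0.05,"z": -0.05,"twist": -0.007}
    - {"x": 0.24,"y": -0.05,"z": -0.108,"twist": -0.007}
    - {"x": 0.34,"y": -0.05,"z": -0.108,"twist": -0.007}
    - {"x": 0.4,"y": -0.05,"z": -0.108,"twist": -0.007}
    - {"x": 0.4,"y": -0.05,"z": -0.108,"twist": -0.007}
    - {"x": 0.4,"y": -0.05,"z": -0.108,"twist": -0.007}
    - {"x": 0.4,"y": -0.05,"z": -0.108,"twist": -0.007}

```text
t: 18.72
position: [544.9, -105.0, 125.0]
tcp_rot: [-3.14, 0.001, 0.808]
ft_force: [-0.6, 0.6, -2.2]
grip_width: 30.1
grasp_force: 69.9
```

```bash
python3 - <<'E'
from h import *
import pickle
np.set_printoptions(suppress=True,precision=2)
s=env.observe();print(s['t'],s['position'],s['tcp_rot'],s['ft_force'])
c=cam('wrist');T=cam('top');S=cam('scene');pickle.dump((c,T,S),open('w9.pkl','wb'))
P=s['position'];f=P[2]-115
for o in['nozzle','middle','middle_side1','middle_side2','middle_side3']:
  for n in('wrist','top','scene'): print(o,n,[(round(d['score'],2),np.round(d['at'],1)) for d in env.tip_of(n,o)[:2]])
th=np.radians(-7.5);ax=P[:2]+2.5*np.array([np.cos(.81),np.sin(.81)])
print('axis',ax);
for n,k in(('wrist',c),('top',T),('scene',S)): print(n,'noz',proj(k,(626.4,-109,45)),'side1',proj(k,(ax[0]+24*np.cos(th),ax[1]+24*np.sin(th),f+35)))
a=c['f']['pixels'][60:360,80:480,::-1]
w=lambda k,x,y:cv2.resize(k['f']['pixels'][y:y+75,x:x+100,::-1],(400,300),interpolation=cv2.INTER_CUBIC)
cv2.imwrite('pics/c9.png',np.vstack([np.hstack([a,w(S,220,150)]),np.hstack([w(T,290,165),w(T,395,230)])]))
E
```

```text
18.7167 [ 544.86 -104.97  125.04] [-3.14  0.    0.81] [-0.6   0.61 -2.25]
nozzle wrist [(0.83, array([367.1, 139.8]))]
nozzle top [(0.75, array([335.3, 196.7]))]
nozzle scene [(0.88, array([248.4, 187.1]))]
middle wrist [(0.8, array([278.5, 200.3]))]
middle top [(0.61, array([429.2, 251.5])), (0.61, array([144.8, 179.4]))]
middle scene [(0.61, array([274.8, 187.6]))]
middle_side1 wrist [(0.95, array([308.3, 191.3])), (0.55, array([250.1, 202.2]))]
middle_side1 top [(0.68, array([430.6, 261.1])), (0.64, array([320.3, 231.8]))]
middle_side1 scene [(0.69, array([274. , 173.3])), (0.66, array([276.7, 184.1]))]
middle_side2 wrist [(0.95, array([308.3, 191.3])), (0.55, array([250.1, 202.2]))]
middle_side2 top [(0.68, array([430.6, 261.1])), (0.64, array([320.3, 231.8]))]
middle_side2 scene [(0.69, array([274. , 173.3])), (0.66, array([276.7, 184.1]))]
middle_side3 wrist [(0.95, array([308.3, 191.3])), (0.55, array([250.1, 202.2]))]
middle_side3 top [(0.68, array([430.6, 261.1])), (0.64, array([320.3, 231.8]))]
middle_side3 scene [(0.69, array([274. , 173.3])), (0.66, array([276.7, 184.1]))]
axis [ 546.58 -103.16]
wrist noz [369.9  143.99] side1 [306.6  196.25]
top noz [331.65 198.32] side1 [330.62 218.47]
scene noz [248.3  186.29] side1 [265.22 181.08]
```

View pics/c9.png

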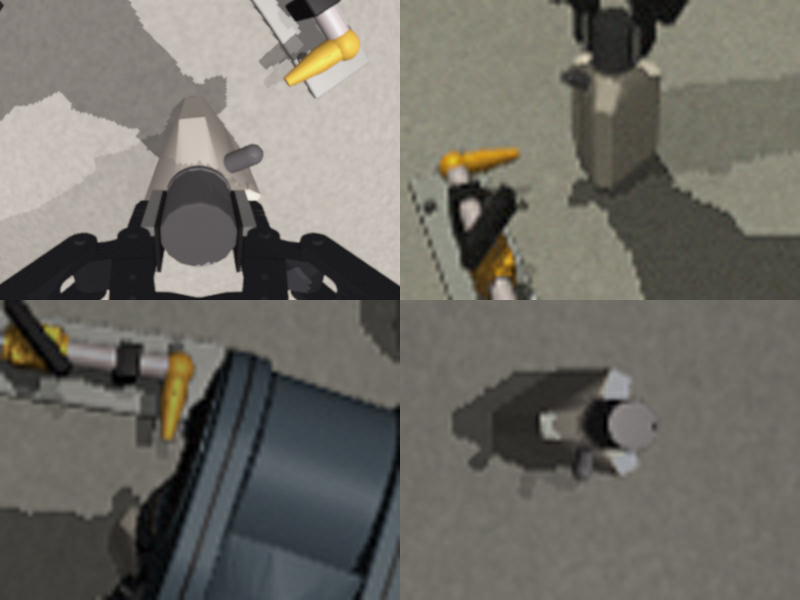

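The picture shows the spout toward the nozzle. The nozzle tip is at wrist (368,139), and the other bottle at top right has not moved. I'll compute the final relative step.

```bash
python3 - <<'E'
from h import *
import pickle
np.set_printoptions(suppress=True,precision=2)
c,T,S=pickle.load(open('w9.pkl','rb'))
n=atz(c,(367.5,139),45);s=atz(c,(308.3,191.3),45);ball=atz(c,(80+348,60+45),45)
print(n,s,ball,'jet yaw',np.degrees(np.arctan2(*(ball-n)[[1,0]])))
u=np.array([np.cos(np.radians(-7.5)),np.sin(np.radians(-7.5))]);v=np.array([-u[1],u[0]])
d=(n-s)[:2];print('along,lat',d@u,d@v,'move',d-20*u)
print('tri noz',tri([c,T],[(367.5,139),(332.3,200)]))
E
```

```text
[ 627.36 -105.32   45.  ] [ 573.56 -104.53   45.  ] [ 677.34 -116.68   45.  ] jet yaw -12.811072671637517
along,lat 53.44305123790205 6.237470957815016 move [33.97  1.82]
tri noz [ 628.62 -113.58   14.18]
```

Request:
send_rows:
  deltas:
    - {"x": 0.08,"y": 0.004,"z": 0,"twist": 0}
    - {"x": 0.14,"y": 0.004,"z": 0,"twist": 0}
    - {"x": 0.14,"y": 0.004,"z": 0,"twist": 0}
    - {"x": 0.14,"y": 0.004,"z": 0,"twist": 0}
    - {"x": 0.14,"y": 0.004,"z": 0,"twist": 0}
    - {"x": 0.14,"y": 0.004,"z": 0,"twist": 0}
    - {"x": 0.14,"y": 0.004,"z": 0,"twist": 0}
    - {"x": 0.14,"y": 0.004,"z": 0,"twist": 0}

```text
t: 20.28
position: [580.3, -104.1, 125.5]
tcp_rot: [-3.142, 0.0, 0.805]
ft_force: [-0.0, -0.8, -1.6]
grip_width: 30.2
grasp_force: 70.1
```

Request:
send_rows:
  deltas:
    - {"x": 0,"y": 0,"z": 0,"twist": 0}
    - {"x": 0,"y": 0,"z": 0,"twist": 0}
    - {"x": 0,"y": 0,"z": 0,"twist": 0}
    - {"x": 0,"y": 0,"z": 0,"twist": 0}
    - {"x": 0,"y": 0,"z": 0,"twist": 0}
    - {"x": 0,"y": 0,"z": 0,"twist": 0}
    - {"x": 0,"y": 0,"z": 0,"twist": 0}
    - {"x": 0,"y": 0,"z": 0,"twist": 0}

```text
t: 20.95
position: [580.8, -104.1, 125.3]
tcp_rot: [-3.142, 0.0, 0.805]
ft_force: [0.4, -0.2, -2.4]
grip_width: 30.6
grasp_force: 70.1
```

```bash
python3 - <<'E'
from h import *
np.set_printoptions(suppress=True,precision=2)
s=env.observe();c=cam('wrist');P=s['position']
n=[d['at'] for d in env.tip_of('wrist','nozzle')[:1]];m=[(d['score'],d['at']) for d in env.tip_of('wrist','middle_side1')[:3]]
print(P,s['tcp_rot'],s['grip_width'],n,m,[atz(c,q,45) for q in n+[k[1] for k in m]])
E
```

```text
[ 580.75 -104.11  125.27] [-3.14  0.    0.81] 30.555393443800334 [[329.5, 177.1]] [(0.8, [306.0, 192.3]), (0.74, [246.0, 203.1])] [array([ 626.73, -106.47,   45.  ]), array([ 607.93, -103.25,   45.  ]), array([572.99, -80.35,  45.  ])]
```

Gap about 19 mm with lateral offset under 1 mm. Next is side 2 (+120°).

Request:
send_rows:
  deltas:
    - {"x": -0.06,"y": 0.008,"z": 0,"twist": 0.2}
    - {"x": -0.06,"y": 0.008,"z": 0,"twist": 0.4}
    - {"x": -0.06,"y": 0.008,"z": 0,"twist": 0.6}
    - {"x": -0.06,"y": 0.008,"z": 0,"twist": 0.8}
    - {"x": -0.06,"y": 0.008,"z": 0,"twist": 0.89}
    - {"x": -0.06,"y": 0.008,"z": 0,"twist": 0.89}
    - {"x": -0.06,"y": 0.008,"z": 0,"twist": 0.89}

```text
t: 21.68
position: [565.7, -102.1, 125.3]
tcp_rot: [3.142, -0.0, 1.506]
ft_force: [0.7, -0.1, -1.0]
grip_width: 30.6
grasp_force: 70.2
```

Request:
send_rows:
  deltas:
    - {"x": 0,"y": 0,"z": 0,"twist": 0.89}
    - {"x": 0,"y": 0,"z": 0,"twist": 0.89}
    - {"x": 0,"y": 0,"z": 0,"twist": 0.89}
    - {"x": 0,"y": 0,"z": 0,"twist": 0.89}
    - {"x": 0,"y": 0,"z": 0,"twist": 0.89}
    - {"x": 0,"y": 0,"z": 0,"twist": 0.89}
    - {"x": 0,"y": 0,"z": 0,"twist": 0.89}

```text
t: 22.27
position: [565.8, -102.1, 125.3]
tcp_rot: [-3.142, 0.0, 2.203]
ft_force: [0.1, 0.6, -2.5]
grip_width: 30.7
grasp_force: 70.2
```

Request:
send_rows:
  deltas:
    - {"x": 0,"y": 0,"z": 0,"twist": 0.3}
    - {"x": 0,"y": 0,"z": 0,"twist": 0.6}
    - {"x": 0.02,"y": 0,"z": 0,"twist": 0.89}
    - {"x": 0.04,"y": 0,"z": 0,"twist": 0.89}
    - {"x": 0.06,"y": -0.003,"z": 0,"twist": 0.89}
    - {"x": 0.075,"y": -0.003,"z": 0,"twist": 0.89}
    - {"x": 0.075,"y": -0.003,"z": 0,"twist": 0.89}
    - {"x": 0.075,"y": -0.003,"z": 0,"twist": 0.89}

```text
t: 22.93
position: [584.5, -102.8, 125.2]
tcp_rot: [-3.142, -0.0, 2.898]
ft_force: [-0.6, -0.1, -2.0]
grip_width: 30.3
grasp_force: 70.2
```

Request:
send_rows:
  deltas:
    - {"x": 0,"y": 0,"z": 0,"twist": 0}
    - {"x": 0,"y": 0,"z": 0,"twist": 0}
    - {"x": 0,"y": 0,"z": 0,"twist": 0}
    - {"x": 0,"y": 0,"z": 0,"twist": 0}
    - {"x": 0,"y": 0,"z": 0,"twist": 0}
    - {"x": 0,"y": 0,"z": 0,"twist": 0}
    - {"x": 0,"y": 0,"z": 0,"twist": 0}
    - {"x": 0,"y": 0,"z": 0,"twist": 0}

```text
t: 23.6
position: [584.5, -102.8, 125.3]
tcp_rot: [-3.142, -0.0, 2.902]
ft_force: [0.1, 0.7, -1.8]
grip_width: 30.4
grasp_force: 70.2
```

```bash
cat > chk.py <<'E'
from h import *
import sys
np.set_printoptions(suppress=True,precision=2)
s=env.observe();c=cam('wrist');P=s['position']
n=[d['at'] for d in env.tip_of('wrist','nozzle')[:1]];m=[(d['score'],d['at']) for d in env.tip_of('wrist',sys.argv[1]+'_side1')[:3]]
print(s['t'],P,s['tcp_rot'],s['grip_width'],n,m,[atz(c,q,45) for q in n+[k[1] for k in m]])
E
python3 chk.py middle
```

```text
23.6 [ 584.48 -102.84  125.3 ] [-3.14 -0.    2.9 ] 30.426163624669428 [] [(0.96, [248.3, 201.4]), (0.8, [306.9, 191.2])] [array([ 567.41, -119.58,   45.  ]), array([569.84, -78.95,  45.  ])]
```

Request:
send_rows:
  deltas:
    - {"x": 0,"y": 0,"z": 0,"twist": 0}
    - {"x": 0,"y": 0,"z": 0,"twist": 0}
    - {"x": 0,"y": 0,"z": 0,"twist": 0}
    - {"x": 0,"y": 0,"z": 0,"twist": 0}

```text
t: 24.08
position: [584.5, -102.9, 125.3]
tcp_rot: [-3.142, -0.0, 2.902]
ft_force: [-0.0, 0.1, -0.7]
grip_width: 30.4
grasp_force: 70.2
```

Request:
send_rows:
  deltas:
    - {"x": -0.06,"y": 0.008,"z": 0,"twist": 0.2}
    - {"x": -0.06,"y": 0.008,"z": 0,"twist": 0.4}
    - {"x": -0.06,"y": 0.008,"z": 0,"twist": 0.6}
    - {"x": -0.06,"y": 0.008,"z": 0,"twist": 0.8}
    - {"x": -0.06,"y": 0.008,"z": 0,"twist": 0.89}
    - {"x": -0.06,"y": 0.008,"z": 0,"twist": 0.89}
    - {"x": -0.06,"y": 0.008,"z": 0,"twist": 0.89}

```text
t: 24.67
position: [569.5, -100.8, 125.3]
tcp_rot: [-3.142, 0.0, -2.681]
ft_force: [0.4, -0.8, -1.5]
grip_width: 30.4
grasp_force: 70.3
```

Request:
send_rows:
  deltas:
    - {"x": 0,"y": 0,"z": 0,"twist": 0.89}
    - {"x": 0,"y": 0,"z": 0,"twist": 0.89}
    - {"x": 0,"y": 0,"z": 0,"twist": 0.89}
    - {"x": 0,"y": 0,"z": 0,"twist": 0.89}
    - {"x": 0,"y": 0,"z": 0,"twist": 0.89}
    - {"x": 0,"y": 0,"z": 0,"twist": 0.89}
    - {"x": 0,"y": 0,"z": 0,"twist": 0.89}

```text
t: 25.25
position: [569.5, -100.9, 125.3]
tcp_rot: [3.142, 0.0, -1.984]
ft_force: [-0.2, -1.2, -1.4]
grip_width: 30.4
grasp_force: 70.3
```

Request:
send_rows:
  deltas:
    - {"x": 0,"y": 0,"z": 0,"twist": 0.3}
    - {"x": 0,"y": 0,"z": 0,"twist": 0.6}
    - {"x": 0.02,"y": 0,"z": 0,"twist": 0.89}
    - {"x": 0.04,"y": 0.004,"z": 0,"twist": 0.89}
    - {"x": 0.048,"y": 0.004,"z": 0,"twist": 0.89}
    - {"x": 0.048,"y": 0.004,"z": 0,"twist": 0.89}
    - {"x": 0.048,"y": 0.004,"z": 0,"twist": 0.89}
    - {"x": 0.048,"y": 0.004,"z": 0,"twist": 0.89}

```text
t: 25.92
position: [581.5, -99.8, 125.2]
tcp_rot: [3.141, 0.0, -1.288]
ft_force: [-0.0, 0.1, -1.4]
grip_width: 30.3
grasp_force: 70.2
```

Request:
send_rows:
  deltas:
    - {"x": 0,"y": 0,"z": 0,"twist": 0}
    - {"x": 0,"y": 0,"z": 0,"twist": 0}
    - {"x": 0,"y": 0,"z": 0,"twist": 0}
    - {"x": 0,"y": 0,"z": 0,"twist": 0}
    - {"x": 0,"y": 0,"z": 0,"twist": 0}
    - {"x": 0,"y": 0,"z": 0,"twist": 0}
    - {"x": 0,"y": 0,"z": 0,"twist": 0}
    - {"x": 0,"y": 0,"z": 0,"twist": 0}

```text
t: 26.58
position: [581.5, -99.9, 125.3]
tcp_rot: [-3.142, -0.0, -1.284]
ft_force: [-0.4, 1.0, -1.8]
grip_width: 30.5
grasp_force: 70.2
```

Request:
send_rows:
  deltas:
    - {"x": 0,"y": 0,"z": 0,"twist": 0}
    - {"x": 0,"y": 0,"z": 0,"twist": 0}
    - {"x": 0,"y": 0,"z": 0,"twist": 0}

```text
t: 26.83
position: [581.5, -99.8, 125.3]
tcp_rot: [-3.142, -0.0, -1.284]
ft_force: [0.1, -0.4, -1.6]
grip_width: 30.0
grasp_force: 70.2
```

```bash
python3 chk.py middle;  python3 - <<'E'
from h import *
T=cam('top')
for n in ('scene','top'):
  C=cam(n)
  for o in('small','middle','tall'): print(n,o,[(round(d['score'],2),np.round(d['at'],1),atz(C,d['at'],0).round(0)) for d in env.tip_of(n,o)[:2]])
E
```

```text
26.8333 [581.53 -99.85 125.33] [-3.14 -0.   -1.28] 29.97502870362633 [[222.8, 189.0]] [(0.87, [247.4, 200.7]), (0.59, [306.7, 193.3])] [array([ 624.11, -109.72,   45.  ]), array([ 605.68, -106.47,   45.  ]), array([ 568.28, -123.02,   45.  ])]
scene small [(0.27, array([253.9, 187.3]), array([ 595., -138.,    0.]))]
scene middle [(0.95, array([264.7, 193.5]), array([576., -98.,   0.]))]
scene tall [(0.59, array([257.5, 133.4]), array([ 467., -381.,    0.])), (0.37, array([230.7, 200.4]), array([ 684., -119.,    0.]))]
top small [(0.28, array([143.7, 180.4]), array([678., 435.,   0.]))]
top middle [(0.61, array([217.4, 149. ]), array([774., 221.,   0.])), (0.48, array([328.5, 217.9]), array([ 575., -105.,    0.]))]
top tall [(0.64, array([433.1, 260.7]), array([ 458., -400.,    0.])), (0.59, array([199.5, 263.1]), array([441., 263.,   0.]))]
```

Side 3 gap about 18.5 mm and square. Carry the bottle to the mat, aiming for (430, 330).

Request:
send_rows:
  deltas:
    - {"x": -0.12,"y": 0,"z": 0,"twist": 0}
    - {"x": -0.25,"y": 0,"z": 0.1,"twist": -0.2}
    - {"x": -0.25,"y": 0,"z": 0.2,"twist": -0.35}
    - {"x": -0.25,"y": 0,"z": 0.2,"twist": -0.5}
    - {"x": -0.25,"y": 0,"z": 0.2,"twist": -0.7}
    - {"x": -0.25,"y": 0,"z": 0.2,"twist": -0.7}

```text
t: 27.93
position: [519.2, -100.0, 176.3]
tcp_rot: [-3.14, -0.0, -1.839]
ft_force: [-0.1, -0.1, -1.9]
grip_width: 30.3
grasp_force: 70.7
```

Request:
send_rows:
  deltas:
    - {"x": -0.03,"y": 0.12,"z": 0,"twist": -0.12}
    - {"x": -0.06,"y": 0.25,"z": 0,"twist": -0.25}
    - {"x": -0.09,"y": 0.38,"z": 0,"twist": -0.38}
    - {"x": -0.12,"y": 0.5,"z": 0,"twist": -0.5}
    - {"x": -0.14,"y": 0.62,"z": 0,"twist": -0.6}
    - {"x": -0.16,"y": 0.74,"z": 0,"twist": -0.7}
    - {"x": -0.17,"y": 0.86,"z": 0,"twist": -0.7}

```text
t: 28.52
position: [475.8, 116.5, 175.7]
tcp_rot: [-3.141, 0.0, -2.386]
ft_force: [0.1, -0.4, -2.4]
grip_width: 30.3
grasp_force: 70.7
```

Request:
send_rows:
  deltas:
    - {"x": -0.03,"y": 0.12,"z": 0,"twist": -0.12}
    - {"x": -0.06,"y": 0.25,"z": 0,"twist": -0.25}
    - {"x": -0.09,"y": 0.38,"z": 0,"twist": -0.38}
    - {"x": -0.12,"y": 0.5,"z": 0,"twist": -0.5}
    - {"x": -0.14,"y": 0.62,"z": 0,"twist": -0.6}
    - {"x": -0.16,"y": 0.74,"z": 0,"twist": -0.7}
    - {"x": -0.18,"y": 0.86,"z": 0,"twist": -0.7}
    - {"x": -0.18,"y": 0.86,"z": 0,"twist": -0.7}

```text
t: 29.18
position: [430.1, 335.1, 175.3]
tcp_rot: [3.138, 0.0, -2.928]
ft_force: [-0.3, -0.8, -1.4]
grip_width: 30.4
grasp_force: 70.8
```

Request:
send_rows:
  deltas:
    - {"x": 0,"y": 0,"z": -0.08,"twist": 0}
    - {"x": 0,"y": 0,"z": -0.14,"twist": 0}
    - {"x": 0,"y": 0,"z": -0.18,"twist": 0}
    - {"x": 0,"y": 0,"z": -0.2,"twist": 0}
    - {"x": 0,"y": 0,"z": -0.21,"twist": 0}
    - {"x": 0,"y": 0,"z": -0.21,"twist": 0}
    - {"x": 0,"y": 0,"z": -0.21,"twist": 0}

```text
t: 29.77
position: [432.0, 330.1, 123.6]
tcp_rot: [3.141, 0.001, -2.934]
ft_force: [-1.2, 0.2, -1.5]
grip_width: 30.6
grasp_force: 70.9
```

```bash
python3 - <<'E'
from h import *
s=env.observe();print(s['position'],s['tcp_rot'],s['ft_force'],s['grip_width'])
T=cam('top');c=cam('wrist');save(c,'w10.png');save(T,'t10.png')
for n,k in(('wrist',c),('top',T)):
  for o in('mat','middle'): print(n,o,[(round(d['score'],2),np.round(d['rect'])) for d in env.look_for(n,o)[:2]])
p=s['position'];print('pred mat corners wrist',[proj(c,(x,y,3)).round() for x in(356,506) for y in (103,433)],'foot',proj(c,(p[0],p[1],3)))
E
```

```text
[432.0244094  330.10478011 123.57716098] [ 3.14120659e+00  1.12742177e-03 -2.93354826e+00] [-1.2058114   0.15930231 -1.52733489] 30.61797920363812
wrist mat [(0.97, array([ 43.,  78., 376., 221.]))]
wrist middle [(0.61, array([222., 156., 123., 173.]))]
top mat [(0.93, array([141., 238., 115.,  57.]))]
top middle [(0.5, array([166., 258.,  19.,  27.])), (0.29, array([110., 148.,  59.,  59.]))]
pred mat corners wrist [array([52., 75.]), array([418., 141.]), array([ 45., 227.]), array([368., 297.])] foot [277.77225783 202.00998522]
```

Well inside the mat, which matches prediction. Lower gently until contact.

Request:
send_rows:
  deltas:
    - {"x": 0,"y": 0,"z": -0.008,"twist": 0}
    - {"x": 0,"y": 0,"z": -0.014,"twist": 0}
    - {"x": 0,"y": 0,"z": -0.02,"twist": 0}
    - {"x": 0,"y": 0,"z": -0.02,"twist": 0}
    - {"x": 0,"y": 0,"z": -0.02,"twist": 0}

```text
t: 30.48
position: [431.5, 330.2, 118.0]
tcp_rot: [3.141, 0.0, -2.933]
ft_force: [-0.9, 0.3, -0.5]
grip_width: 30.3
grasp_force: 71.1
```

Request:
send_rows:
  deltas:
    - {"x": 0,"y": 0,"z": -0.004,"twist": 0}
    - {"x": 0,"y": 0,"z": -0.008,"twist": 0}
    - {"x": 0,"y": 0,"z": -0.008,"twist": 0}

```text
t: 30.73
position: [431.8, 330.4, 118.0]
tcp_rot: [3.141, 0.002, -2.933]
ft_force: [-2.9, -0.7, 7.1]
grip_width: 30.1
grasp_force: 72.1
```

Contact confirmed. Release, rise, and go over to the tall bottle.

Request:
send_rows:
  deltas:
    - {"x": 0,"y": 0,"z": 0.006,"twist": 0}
    - {"x": 0,"y": 0,"z": 0.006,"twist": 0}
    - {"x": 0,"y": 0,"z": 0.006,"twist": 0}
    - {"x": 0,"y": 0,"z": 0.006,"twist": 0}
    - {"x": 0,"y": 0,"z": 0.006,"twist": 0}
    - {"x": 0,"y": 0,"z": 0.006,"twist": 0}
    - {"x": 0,"y": 0,"z": 0.006,"twist": 0}
  claw: 0

```text
t: 31.32
position: [431.4, 330.1, 117.1]
tcp_rot: [-3.141, -0.0, -2.933]
ft_force: [0.2, 0.4, -0.3]
grip_width: 85.3
grasp_force: 0.0
```

Request:
send_rows:
  deltas:
    - {"x": 0,"y": 0,"z": 0.06,"twist": 0}
    - {"x": 0,"y": 0,"z": 0.15,"twist": 0}
    - {"x": 0,"y": 0,"z": 0.3,"twist": 0}
    - {"x": 0,"y": 0,"z": 0.45,"twist": 0}
    - {"x": 0,"y": 0,"z": 0.45,"twist": 0}
    - {"x": 0,"y": 0,"z": 0.45,"twist": 0}

```text
t: 31.82
position: [433.3, 331.2, 233.5]
tcp_rot: [3.139, 0.007, -2.933]
ft_force: [0.7, -0.2, -0.3]
grip_width: 85.0
grasp_force: 0.0
```

Request:
send_rows:
  deltas:
    - {"x": 0.133,"y": -0.948,"z": 0,"twist": 0}
    - {"x": 0.133,"y": -0.948,"z": 0,"twist": 0}
    - {"x": 0.133,"y": -0.948,"z": 0,"twist": 0}
    - {"x": 0.133,"y": -0.948,"z": 0,"twist": 0}
    - {"x": 0.133,"y": -0.948,"z": 0,"twist": 0}
    - {"x": 0.133,"y": -0.948,"z": 0,"twist": 0}
    - {"x": 0.133,"y": -0.948,"z": 0,"twist": 0}
    - {"x": 0.133,"y": -0.948,"z": 0,"twist": 0}

```text
t: 32.48
position: [464.2, 91.6, 228.2]
tcp_rot: [3.141, -0.003, -2.937]
ft_force: [-1.4, 0.4, -0.2]
grip_width: 85.6
grasp_force: 0.0
```

Request:
send_rows:
  deltas:
    - {"x": 0.133,"y": -0.948,"z": 0,"twist": 0}
    - {"x": 0.133,"y": -0.948,"z": 0,"twist": 0}
    - {"x": 0.133,"y": -0.948,"z": 0,"twist": 0}
    - {"x": 0.133,"y": -0.948,"z": 0,"twist": 0}
    - {"x": 0.133,"y": -0.948,"z": 0,"twist": 0}
    - {"x": 0.133,"y": -0.948,"z": 0,"twist": 0}
    - {"x": 0.133,"y": -0.948,"z": 0,"twist": 0}
    - {"x": 0.133,"y": -0.948,"z": 0,"twist": 0}

```text
t: 33.15
position: [497.9, -143.7, 228.4]
tcp_rot: [3.139, -0.002, -2.934]
ft_force: [-0.3, 1.0, -0.0]
grip_width: 85.6
grasp_force: 0.0
```

Request:
send_rows:
  deltas:
    - {"x": 0.133,"y": -0.948,"z": 0,"twist": 0}
    - {"x": 0.133,"y": -0.948,"z": 0,"twist": 0}
    - {"x": 0.133,"y": -0.948,"z": 0,"twist": 0}
    - {"x": 0.133,"y": -0.948,"z": 0,"twist": 0}
    - {"x": 0.133,"y": -0.948,"z": 0,"twist": 0}
    - {"x": 0.133,"y": -0.948,"z": 0,"twist": 0}
    - {"x": 0.133,"y": -0.948,"z": 0,"twist": 0}
    - {"x": 0.133,"y": -0.948,"z": 0,"twist": 0}

```text
t: 33.82
position: [531.9, -379.7, 227.6]
tcp_rot: [3.138, -0.001, -2.933]
ft_force: [-0.4, 0.9, -0.8]
grip_width: 85.3
grasp_force: 0.0
```

```bash
python3 - <<'E'
from h import *
import pickle
s=env.observe();print(s['t'],s['position'],s['tcp_rot'],s['joints'])
c=cam('wrist');pickle.dump(c,open('w11.pkl','wb'));print(c['c'],proj(c,(460,-397,159)))
for o in('tall','middle','small'): print(o,[(round(d['score'],2),np.round(d['rect'])) for d in env.look_for('wrist',o)[:2]])
S=cam('scene');T=cam('top')
print('scene middle',[(round(d['score'],2),np.round(d['rect'])) for d in env.look_for('scene','middle')[:2]])
a=cv2.resize(c['f']['pixels'][20:220,150:410,::-1],(520,400),interpolation=cv2.INTER_CUBIC)
b=cv2.resize(S['f']['pixels'][170:270,340:440,::-1],(280,200));d=cv2.resize(T['f']['pixels'][220:320,120:260,::-1],(280,200))
cv2.imwrite('pics/c11.png',np.hstack([a,np.vstack([b,d])]))
E
```

```text
33.8167 [ 531.92550471 -379.70234077  227.64837498] [ 3.13797140e+00 -1.40323794e-03 -2.93255956e+00] [-7.22977907e-01  4.01464268e-01  4.90105403e-01  1.66318132e+00
  1.03252249e-03 -9.32010390e-01]
[ 460.02470581 -395.20896115  361.48649638] [274.39905793 110.70111251]
tall [(0.86, array([250.,  70.,  80.,  89.]))]
middle []
small []
scene middle [(0.83, array([376., 236.,  33.,  44.]))]
```

View pics/c11.png

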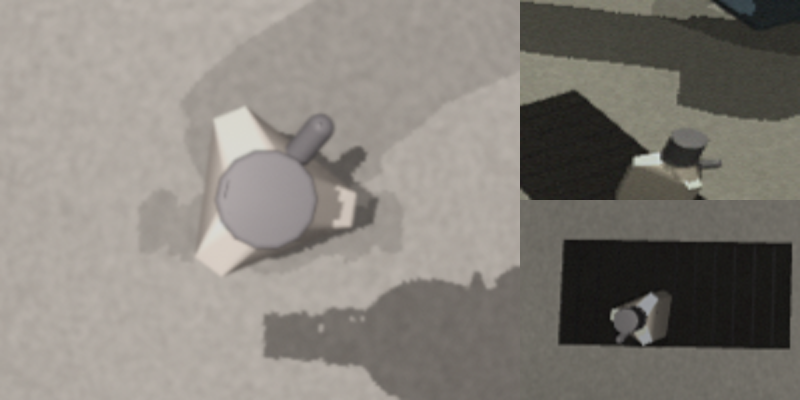

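The middle bottle stands on the mat. The tall bottle's cap is at wrist (283,119.5) and its spout tip at (310,84). Fit below.

```bash
python3 - <<'E'
from an import *
import pickle
np.set_printoptions(suppress=True,precision=2)
c=pickle.load(open('w11.pkl','rb'))
cr=np.array([(213,120),(247,106),(355,192),(352,226),(222,275),(195,258)])/2+[150,20]
for z in(80,100): a,b=fit(c,cr,z);print(a.x,b.x,np.degrees(b.x[2])%120,b.cost)
X=atz(c,(283,119.5),159);print(X);sp=atz(c,(309,85),115);print('spout yaw',np.degrees(np.arctan2(*(sp-X)[[1,0]])))
E
```

```text
[ 464.36 -390.37    0.6    99.74] [ 464.68 -390.02    0.6 ] 34.16562453085621 31.684919987834842
[ 464.36 -390.37    0.6    99.74] [ 464.35 -390.38    0.6 ] 34.164799725200915 1.482069544597517
[ 464.26 -390.69  159.  ]
spout yaw 153.60563283490913
```

Tall confirmed: its corners sit about 20 mm above the middle's. Axis (464.3, −390.5), spout yaw 154.2°. Grasp.

Request:
send_rows:
  deltas:
    - {"x": -0.14,"y": -0.02,"z": 0,"twist": 0}
    - {"x": -0.27,"y": -0.043,"z": 0,"twist": 0}
    - {"x": -0.27,"y": -0.043,"z": 0,"twist": 0}
    - {"x": -0.27,"y": -0.043,"z": -0.1,"twist": 0}
    - {"x": -0.27,"y": -0.043,"z": -0.2,"twist": 0}
    - {"x": -0.27,"y": -0.043,"z": -0.3,"twist": 0}
    - {"x": -0.27,"y": -0.043,"z": -0.36,"twist": 0}
    - {"x": -0.27,"y": -0.043,"z": -0.36,"twist": 0}

```text
t: 34.83
position: [462.0, -388.9, 135.4]
tcp_rot: [3.135, -0.004, -2.933]
ft_force: [-0.2, -0.3, -0.5]
grip_width: 85.4
grasp_force: 0.0
```

Request:
send_rows:
  deltas:
    - {"x": 0,"y": 0,"z": 0,"twist": 0}
    - {"x": 0,"y": 0,"z": 0,"twist": 0}
    - {"x": 0,"y": 0,"z": 0,"twist": 0}
    - {"x": 0,"y": 0,"z": 0,"twist": 0}

```text
t: 35.17
position: [464.8, -392.4, 142.1]
tcp_rot: [-3.138, 0.002, -2.933]
ft_force: [0.1, 0.1, 0.0]
grip_width: 85.8
grasp_force: 0.0
```

Request:
send_rows:
  deltas:
    - {"x": 0,"y": 0.007,"z": -0.02,"twist": 0}
    - {"x": 0,"y": 0.007,"z": -0.02,"twist": 0}
    - {"x": 0,"y": 0.007,"z": -0.02,"twist": 0}
    - {"x": 0,"y": 0.007,"z": -0.02,"twist": 0}
    - {"x": 0,"y": 0.007,"z": -0.02,"twist": 0}

```text
t: 35.58
position: [463.7, -389.9, 134.8]
tcp_rot: [3.142, -0.0, -2.933]
ft_force: [1.6, 0.7, -0.2]
grip_width: 85.2
grasp_force: 0.0
```

Request:
send_rows:
  deltas:
    - {"x": 0,"y": 0,"z": 0,"twist": 0}
    - {"x": 0,"y": 0,"z": 0,"twist": 0}
    - {"x": 0,"y": 0,"z": 0,"twist": 0}
    - {"x": 0,"y": 0,"z": 0,"twist": 0}
    - {"x": 0,"y": 0,"z": 0,"twist": 0}
    - {"x": 0,"y": 0,"z": 0,"twist": 0}
    - {"x": 0,"y": 0,"z": 0,"twist": 0}
    - {"x": 0,"y": 0,"z": 0,"twist": 0}
  claw: 1
  squeeze: 70

```text
t: 36.25
position: [463.9, -390.2, 135.1]
tcp_rot: [-3.141, 0.0, -2.933]
ft_force: [0.4, -1.2, 0.2]
grip_width: 30.3
grasp_force: 69.3
```

Request:
send_rows:
  deltas:
    - {"x": 0,"y": 0,"z": 0.04,"twist": 0}
    - {"x": 0,"y": 0,"z": 0.08,"twist": 0}
    - {"x": 0,"y": 0,"z": 0.16,"twist": 0}
    - {"x": 0,"y": 0,"z": 0.16,"twist": 0}
    - {"x": 0,"y": 0,"z": 0.16,"twist": 0}
    - {"x": 0,"y": 0,"z": 0.16,"twist": 0}

```text
t: 36.75
position: [463.8, -389.8, 174.6]
tcp_rot: [3.141, 0.0, -2.933]
ft_force: [0.4, 0.8, -2.8]
grip_width: 30.5
grasp_force: 69.7
```

```bash
python3 - <<'E'
from h import *
import pickle
np.set_printoptions(suppress=True,precision=2)
s=env.observe();print(s['t'],s['position'],s['tcp_rot'],s['ft_force'],s['grip_width'])
c=cam('wrist');save(c,'w12.png')
p=s['position'];f=p[2]-137
print('middle w8-like cap check')
g=c['f']['pixels'].astype(int).sum(2)//3
print('col profile',g[200:330:5,280]); 
g8=cv2.imread('pics/w8.png').astype(int).sum(2)//3;print('w8 profile',g8[200:330:5,280])
E
```

```text
36.75 [ 463.78 -389.8   174.61] [ 3.14  0.   -2.93] [ 0.43  0.83 -2.76] 30.54584099507903
middle w8-like cap check
col profile [128 146 180 215 225 228 113 106  63  63  64  61  60  60  90  88  89  87
  88  88  88  87  87  87  88  86]
w8 profile [231 232 232 232 190 117  87  61  63  61  62  62  63  94  90  89  89  90
  89  89  90  89  89  88  89  98]
```

Clean grasp: the foot is 135 mm below the TCP and the bottle is centred. Now −161.7° of rotation while carrying it toward the nozzle.

Request:
send_rows:
  deltas:
    - {"x": 0.04,"y": 0.12,"z": 0,"twist": -0.898}
    - {"x": 0.08,"y": 0.25,"z": 0,"twist": -0.898}
    - {"x": 0.08,"y": 0.285,"z": 0,"twist": -0.898}
    - {"x": 0.08,"y": 0.285,"z": 0,"twist": -0.898}
    - {"x": 0.08,"y": 0.285,"z": 0,"twist": -0.898}
    - {"x": 0.08,"y": 0.285,"z": 0,"twist": -0.898}
    - {"x": 0.08,"y": 0.285,"z": 0,"twist": -0.898}

```text
t: 37.38
position: [483.2, -317.8, 173.3]
tcp_rot: [3.141, -0.003, 2.644]
ft_force: [0.8, 0.1, -2.4]
grip_width: 30.3
grasp_force: 70.2
```

Request:
send_rows:
  deltas:
    - {"x": 0.04,"y": 0.12,"z": 0,"twist": -0.898}
    - {"x": 0.08,"y": 0.25,"z": 0,"twist": -0.898}
    - {"x": 0.08,"y": 0.285,"z": 0,"twist": -0.898}
    - {"x": 0.08,"y": 0.285,"z": 0,"twist": -0.898}
    - {"x": 0.08,"y": 0.285,"z": 0,"twist": -0.898}
    - {"x": 0.08,"y": 0.285,"z": 0,"twist": -0.898}
    - {"x": 0.08,"y": 0.285,"z": 0,"twist": -0.898}

```text
t: 37.97
position: [503.3, -246.9, 173.8]
tcp_rot: [-3.141, -0.001, 1.941]
ft_force: [-0.4, 0.2, -3.1]
grip_width: 30.4
grasp_force: 70.7
```

Request:
send_rows:
  deltas:
    - {"x": 0.04,"y": 0.12,"z": 0,"twist": -0.898}
    - {"x": 0.08,"y": 0.25,"z": 0,"twist": -0.898}
    - {"x": 0.08,"y": 0.285,"z": 0,"twist": -0.898}
    - {"x": 0.08,"y": 0.285,"z": 0,"twist": -0.898}
    - {"x": 0.08,"y": 0.285,"z": 0,"twist": -0.898}
    - {"x": 0.08,"y": 0.285,"z": 0,"twist": -0.898}
    - {"x": 0.08,"y": 0.285,"z": 0,"twist": -0.898}

```text
t: 38.55
position: [523.4, -175.9, 174.2]
tcp_rot: [-3.14, -0.0, 1.237]
ft_force: [-1.1, -0.6, -1.9]
grip_width: 30.7
grasp_force: 70.7
```

Request:
send_rows:
  deltas:
    - {"x": 0.04,"y": 0.12,"z": 0,"twist": -0.898}
    - {"x": 0.08,"y": 0.25,"z": 0,"twist": -0.898}
    - {"x": 0.08,"y": 0.285,"z": -0.05,"twist": -0.898}
    - {"x": 0.08,"y": 0.285,"z": -0.118,"twist": -0.898}
    - {"x": 0.08,"y": 0.285,"z": -0.118,"twist": -0.898}
    - {"x": 0.08,"y": 0.285,"z": -0.118,"twist": -0.898}
    - {"x": 0.08,"y": 0.285,"z": -0.118,"twist": -0.898}
    - {"x": 0.08,"y": 0.285,"z": -0.118,"twist": -0.898}

```text
t: 39.22
position: [543.6, -105.0, 145.0]
tcp_rot: [-3.141, 0.0, 0.534]
ft_force: [-0.1, -0.1, -1.5]
grip_width: 30.4
grasp_force: 70.6
```

```bash
python3 chk.py tall; python3 - <<'E'
from h import *
np.set_printoptions(suppress=True,precision=2)
s=env.observe();c=cam('wrist');save(c,'w13.png');P=s['position']
for yw in(-15,-7.5,0):
  t=np.radians(yw);print(yw,'side1',proj(c,(P[0]+24*np.cos(t),P[1]+24*np.sin(t),45)),'spout',proj(c,(P[0]+37*np.cos(t),P[1]+37*np.sin(t),P[2]-135+115)))
g=c['f']['pixels'].astype(int)
# grey spout: print segmentation of dark neutral pixels right of cap
m=(g.max(2)<135)&(g.max(2)-g.min(2)<14);m[:, :300]=0;m[:,375:]=0;m[:190]=0;m[255:]=0
print(np.array([[m[y:y+4,x:x+4].mean()>.5 for x in range(300,375,4)] for y in range(190,255,4)]).astype(int))
E
```

```text
39.2167 [ 543.58 -104.96  145.  ] [-3.14  0.    0.53] 30.379047031900573 [] [(0.91, [297.9, 185.8])] [array([ 567.61, -107.66,   45.  ])]
-15 side1 [301.13 188.96] spout [330.93 209.74]
-7.5 side1 [298.03 186.22] spout [324.08 203.55]
0 side1 [294.56 183.89] spout [316.28 198.24]
[[0 0 0 0 0 0 0 0 0 0 0 0 0 0 0 0 0 0 0]
 [0 0 0 0 1 0 0 0 0 0 0 0 0 0 0 0 0 0 0]
 [0 0 1 1 1 0 0 0 0 0 0 0 0 0 0 0 0 0 0]
 [0 1 1 1 0 0 0 0 0 0 0 0 0 0 0 0 0 0 0]
 [1 1 1 0 0 0 0 0 0 0 0 0 0 0 0 0 0 0 0]
 [1 1 0 0 0 0 0 0 0 0 0 0 0 0 0 0 0 0 0]
 [1 0 0 0 0 1 1 0 0 0 0 0 0 0 0 0 0 0 0]
 [1 1 1 1 1 0 0 0 0 0 0 0 0 0 0 0 0 0 0]
 [1 1 1 1 0 0 0 0 0 0 0 0 0 0 0 0 0 0 0]
 [1 1 0 0 0 0 0 0 0 0 0 0 0 0 0 0 0 0 0]
 [0 0 0 0 0 0 0 0 0 0 0 0 0 0 0 0 0 0 0]
 [0 0 0 0 0 0 0 0 0 0 0 0 0 0 0 0 0 0 0]
 [1 0 0 0 0 0 0 0 0 0 0 0 0 0 0 0 0 0 0]
 [1 0 0 0 0 0 0 0 0 0 0 0 0 0 0 0 0 0 0]
 [1 1 0 0 0 0 0 0 0 0 0 0 0 0 0 0 0 0 0]
 [1 1 1 1 1 1 0 0 0 0 0 0 0 0 0 0 0 0 0]
 [0 0 0 0 0 0 0 0 0 0 0 0 0 0 0 0 0 0 0]]
```

The network's side-1 point (297.9,185.8) matches the prediction (298,186.2). In we go, same sequence as before.

Request:
send_rows:
  deltas:
    - {"x": 0.08,"y": 0.01,"z": 0,"twist": -0.007}
    - {"x": 0.153,"y": 0.01,"z": 0,"twist": -0.007}
    - {"x": 0.153,"y": 0.01,"z": 0,"twist": -0.007}
    - {"x": 0.153,"y": 0.01,"z": 0,"twist": -0.007}
    - {"x": 0.153,"y": 0.01,"z": 0,"twist": -0.007}
    - {"x": 0.153,"y": 0.01,"z": 0,"twist": -0.007}
    - {"x": 0.153,"y": 0.01,"z": 0,"twist": -0.007}
    - {"x": 0.153,"y": 0.01,"z": 0,"twist": -0.007}

```text
t: 40.08
position: [581.6, -102.4, 145.5]
tcp_rot: [3.142, 0.0, 0.523]
ft_force: [-0.2, -0.0, -1.9]
grip_width: 30.3
grasp_force: 70.8
```

Request:
send_rows:
  deltas:
    - {"x": 0,"y": 0,"z": 0,"twist": 0}
    - {"x": 0,"y": 0,"z": 0,"twist": 0}
    - {"x": 0,"y": 0,"z": 0,"twist": 0}
    - {"x": 0,"y": 0,"z": 0,"twist": 0}
    - {"x": 0,"y": 0,"z": 0,"twist": 0}
    - {"x": 0,"y": 0,"z": 0,"twist": 0}
    - {"x": 0,"y": 0,"z": 0,"twist": 0}
    - {"x": 0,"y": 0,"z": 0,"twist": 0}

```text
t: 40.75
position: [582.0, -102.3, 145.3]
tcp_rot: [-3.142, 0.0, 0.523]
ft_force: [0.1, -0.4, -2.0]
grip_width: 30.2
grasp_force: 70.8
```

```bash
python3 chk.py tall
```

```text
40.75 [ 582.02 -102.34  145.28] [-3.14  0.    0.52] 30.15553515125791 [[314.8, 164.6]] [(0.9, [296.6, 186.2])] [array([ 625.95, -107.89,   45.  ]), array([ 605.27, -104.68,   45.  ])]
```

Gap about 20.9 mm, and square. Sides 2 and 3 next.

Request:
send_rows:
  deltas:
    - {"x": -0.06,"y": 0.008,"z": 0,"twist": 0.2}
    - {"x": -0.06,"y": 0.008,"z": 0,"twist": 0.4}
    - {"x": -0.06,"y": 0.008,"z": 0,"twist": 0.6}
    - {"x": -0.06,"y": 0.008,"z": 0,"twist": 0.8}
    - {"x": -0.06,"y": 0.008,"z": 0,"twist": 0.89}
    - {"x": -0.06,"y": 0.008,"z": 0,"twist": 0.89}
    - {"x": -0.06,"y": 0.008,"z": 0,"twist": 0.89}

```text
t: 41.48
position: [567.0, -100.4, 145.3]
tcp_rot: [3.142, -0.0, 1.224]
ft_force: [0.4, 0.2, -2.2]
grip_width: 30.2
grasp_force: 71.0
```

Request:
send_rows:
  deltas:
    - {"x": 0,"y": 0,"z": 0,"twist": 0.89}
    - {"x": 0,"y": 0,"z": 0,"twist": 0.89}
    - {"x": 0,"y": 0,"z": 0,"twist": 0.89}
    - {"x": 0,"y": 0,"z": 0,"twist": 0.89}
    - {"x": 0,"y": 0,"z": 0,"twist": 0.89}
    - {"x": 0,"y": 0,"z": 0,"twist": 0.89}
    - {"x": 0,"y": 0,"z": 0,"twist": 0.89}

```text
t: 42.07
position: [567.0, -100.4, 145.3]
tcp_rot: [3.142, 0.0, 1.921]
ft_force: [0.4, -0.3, -2.7]
grip_width: 30.3
grasp_force: 70.9
```

Request:
send_rows:
  deltas:
    - {"x": 0,"y": 0,"z": 0,"twist": 0.3}
    - {"x": 0,"y": 0,"z": 0,"twist": 0.6}
    - {"x": 0.02,"y": 0,"z": 0,"twist": 0.89}
    - {"x": 0.04,"y": -0.004,"z": 0,"twist": 0.89}
    - {"x": 0.06,"y": -0.008,"z": 0,"twist": 0.89}
    - {"x": 0.06,"y": -0.008,"z": 0,"twist": 0.89}
    - {"x": 0.06,"y": -0.008,"z": 0,"twist": 0.89}
    - {"x": 0.06,"y": -0.008,"z": 0,"twist": 0.89}

```text
t: 42.73
position: [581.9, -102.3, 145.2]
tcp_rot: [-3.142, -0.0, 2.616]
ft_force: [0.4, -0.3, -2.1]
grip_width: 30.6
grasp_force: 70.8
```

Request:
send_rows:
  deltas:
    - {"x": 0,"y": 0,"z": 0,"twist": 0}
    - {"x": 0,"y": 0,"z": 0,"twist": 0}
    - {"x": 0,"y": 0,"z": 0,"twist": 0}
    - {"x": 0,"y": 0,"z": 0,"twist": 0}
    - {"x": 0,"y": 0,"z": 0,"twist": 0}
    - {"x": 0,"y": 0,"z": 0,"twist": 0}
    - {"x": 0,"y": 0,"z": 0,"twist": 0}
    - {"x": 0,"y": 0,"z": 0,"twist": 0}

```text
t: 43.4
position: [582.0, -102.4, 145.3]
tcp_rot: [-3.142, -0.0, 2.62]
ft_force: [-0.3, 0.6, -1.9]
grip_width: 30.3
grasp_force: 70.8
```

Request:
send_rows:
  deltas:
    - {"x": 0,"y": 0,"z": 0,"twist": 0}
    - {"x": 0,"y": 0,"z": 0,"twist": 0}
    - {"x": 0,"y": 0,"z": 0,"twist": 0}
    - {"x": 0,"y": 0,"z": 0,"twist": 0}

```text
t: 43.73
position: [582.0, -102.4, 145.3]
tcp_rot: [-3.142, 0.0, 2.62]
ft_force: [-0.1, -0.4, -2.3]
grip_width: 30.4
grasp_force: 70.8
```

```bash
python3 chk.py tall
```

```text
43.7333 [ 581.99 -102.39  145.32] [-3.14  0.    2.62] 30.41754340713113 [[281.2, 196.7]] [(0.65, [297.3, 184.9])] [array([574.04, -94.97,  45.  ]), array([572.09, -80.16,  45.  ])]
```

Request:
send_rows:
  deltas:
    - {"x": -0.06,"y": 0.008,"z": 0,"twist": 0.2}
    - {"x": -0.06,"y": 0.008,"z": 0,"twist": 0.4}
    - {"x": -0.06,"y": 0.008,"z": 0,"twist": 0.6}
    - {"x": -0.06,"y": 0.008,"z": 0,"twist": 0.8}
    - {"x": -0.06,"y": 0.008,"z": 0,"twist": 0.89}
    - {"x": -0.06,"y": 0.008,"z": 0,"twist": 0.89}
    - {"x": -0.06,"y": 0.008,"z": 0,"twist": 0.89}

```text
t: 44.47
position: [567.0, -100.4, 145.3]
tcp_rot: [-3.142, 0.0, -2.963]
ft_force: [-0.4, 0.5, -1.7]
grip_width: 30.2
grasp_force: 70.9
```

Request:
send_rows:
  deltas:
    - {"x": 0,"y": 0,"z": 0,"twist": 0.89}
    - {"x": 0,"y": 0,"z": 0,"twist": 0.89}
    - {"x": 0,"y": 0,"z": 0,"twist": 0.89}
    - {"x": 0,"y": 0,"z": 0,"twist": 0.89}
    - {"x": 0,"y": 0,"z": 0,"twist": 0.89}
    - {"x": 0,"y": 0,"z": 0,"twist": 0.89}
    - {"x": 0,"y": 0,"z": 0,"twist": 0.89}

```text
t: 45.05
position: [567.0, -100.3, 145.3]
tcp_rot: [-3.142, 0.0, -2.266]
ft_force: [-0.4, -0.4, -2.4]
grip_width: 30.2
grasp_force: 70.9
```

Request:
send_rows:
  deltas:
    - {"x": 0,"y": 0,"z": 0,"twist": 0.3}
    - {"x": 0,"y": 0,"z": 0,"twist": 0.6}
    - {"x": 0.02,"y": 0,"z": 0,"twist": 0.885}
    - {"x": 0.04,"y": -0.004,"z": 0,"twist": 0.885}
    - {"x": 0.06,"y": -0.008,"z": 0,"twist": 0.885}
    - {"x": 0.06,"y": -0.008,"z": 0,"twist": 0.885}
    - {"x": 0.06,"y": -0.008,"z": 0,"twist": 0.885}
    - {"x": 0.06,"y": -0.008,"z": 0,"twist": 0.885}

```text
t: 45.72
position: [582.0, -102.3, 145.2]
tcp_rot: [3.141, 0.0, -1.574]
ft_force: [0.2, -0.2, -2.2]
grip_width: 30.7
grasp_force: 70.9
```

Request:
send_rows:
  deltas:
    - {"x": 0,"y": 0,"z": 0,"twist": 0}
    - {"x": 0,"y": 0,"z": 0,"twist": 0}
    - {"x": 0,"y": 0,"z": 0,"twist": 0}
    - {"x": 0,"y": 0,"z": 0,"twist": 0}
    - {"x": 0,"y": 0,"z": 0,"twist": 0}
    - {"x": 0,"y": 0,"z": 0,"twist": 0}
    - {"x": 0,"y": 0,"z": 0,"twist": 0}
    - {"x": 0,"y": 0,"z": 0,"twist": 0}

```text
t: 46.38
position: [582.0, -102.4, 145.3]
tcp_rot: [-3.142, -0.0, -1.57]
ft_force: [-0.5, 0.2, -1.9]
grip_width: 30.2
grasp_force: 70.9
```

Request:
send_rows:
  deltas:
    - {"x": 0,"y": 0,"z": 0,"twist": 0}
    - {"x": 0,"y": 0,"z": 0,"twist": 0}
    - {"x": 0,"y": 0,"z": 0,"twist": 0}
    - {"x": 0,"y": 0,"z": 0,"twist": 0}

```text
t: 46.72
position: [582.0, -102.4, 145.3]
tcp_rot: [3.142, 0.0, -1.57]
ft_force: [0.4, -0.5, -1.9]
grip_width: 30.0
grasp_force: 70.9
```

```bash
python3 chk.py tall; python3 - <<'E'
from h import *
T=cam('top');save(T,'t14.png')
a=T['f']['pixels'].astype(int);b=cv2.imread('pics/t10.png')[:,:,::-1].astype(int)
m=(a[238:296,140:257].min(2)>60);ys,xs=np.nonzero(m);print('bright on mat',len(xs),xs.min()+140,xs.max()+140,ys.min()+238,ys.max()+238)
q=(xs.mean()+140,ys.mean()+238);print(atz(T,q,80))
E
```

```text
46.7167 [ 582.   -102.37  145.29] [ 3.14  0.   -1.57] 30.01551167791758 [[221.6, 203.6]] [(0.73, [297.3, 184.9]), (0.18, [151.1, 411.0])] [array([ 624.98, -107.53,   45.  ]), array([ 568.03, -122.03,   45.  ]), array([735.64, 154.  ,  45.  ])]
bright on mat 1057 140 256 238 295
[422.7009626  282.89752118  80.        ]
```

Request:
send_rows:
  deltas:
    - {"x": -0.12,"y": 0,"z": 0,"twist": 0}
    - {"x": -0.25,"y": 0,"z": 0.1,"twist": -0.2}
    - {"x": -0.25,"y": 0,"z": 0.2,"twist": -0.35}
    - {"x": -0.25,"y": 0,"z": 0.2,"twist": -0.5}
    - {"x": -0.25,"y": 0,"z": 0.2,"twist": -0.7}
    - {"x": -0.25,"y": 0,"z": 0.2,"twist": -0.7}

```text
t: 47.42
position: [519.7, -102.5, 196.4]
tcp_rot: [-3.14, 0.0, -2.125]
ft_force: [0.0, 0.5, -2.5]
grip_width: 30.3
grasp_force: 71.5
```

Request:
send_rows:
  deltas:
    - {"x": -0.03,"y": 0.12,"z": 0,"twist": -0.12}
    - {"x": -0.06,"y": 0.25,"z": 0,"twist": -0.25}
    - {"x": -0.09,"y": 0.38,"z": 0,"twist": -0.38}
    - {"x": -0.14,"y": 0.5,"z": 0,"twist": -0.5}
    - {"x": -0.18,"y": 0.58,"z": 0,"twist": -0.6}
    - {"x": -0.18,"y": 0.58,"z": 0,"twist": -0.7}
    - {"x": -0.18,"y": 0.58,"z": 0,"twist": -0.7}

```text
t: 48.0
position: [474.0, 43.9, 195.6]
tcp_rot: [-3.141, 0.001, -2.668]
ft_force: [-0.2, 0.9, -1.5]
grip_width: 30.5
grasp_force: 71.5
```

```bash
python3 - <<'E'
from h import *
np.set_printoptions(suppress=True,precision=1)
s=env.observe();print(s['position'],s['tcp_rot'])
for n in('scene','wrist','top'):
  c=cam(n)
  for o in ('middle','tall'): print(n,o,[(round(d['score'],2),np.round(d['at']),atz(c,d['at'],3)) for d in env.tip_of(n,o)[:2]], [np.round(d['rect']) for d in env.look_for(n,o)[:2]])
E
```

```text
[474.   43.9 195.6] [-3.1  0.  -2.7]
scene middle [(0.89, array([390., 270.]), array([399.1, 307.5,   3. ])), (0.51, array([252., 189.]), array([ 603.6, -131.4,    3. ]))] [array([374., 232.,  37.,  49.]), array([219., 186.,  41.,  66.])]
scene tall [(0.79, array([320., 205.]), array([448.2,  22.8,   3. ]))] [array([307., 160.,  29.,  50.])]
wrist middle [(0.62, array([486., 231.]), array([407., 299.,   3.]))] [array([464., 204.,  96.,  95.])]
wrist tall [(0.57, array([278., 194.]), array([485.7,  46.9,   3. ]))] [array([238., 154., 107., 174.])]
top middle [(0.88, array([185., 276.]), array([403.8, 302.5,   3. ]))] [array([166., 266.,  29.,  26.])]
top tall [] []
```

The middle bottle got knocked to about (403, 303). It still looks to be on the mat, and I'll verify that. I'll put the tall one at (440, 175).

Request:
send_rows:
  deltas:
    - {"x": -0.04,"y": 0.12,"z": 0,"twist": -0.12}
    - {"x": -0.08,"y": 0.25,"z": 0,"twist": -0.25}
    - {"x": -0.12,"y": 0.38,"z": 0,"twist": -0.38}
    - {"x": -0.136,"y": 0.5,"z": 0,"twist": -0.5}
    - {"x": -0.136,"y": 0.524,"z": 0,"twist": -0.6}
    - {"x": -0.136,"y": 0.524,"z": 0,"twist": -0.77}
    - {"x": -0.136,"y": 0.524,"z": 0,"twist": -0.77}
    - {"x": -0.136,"y": 0.524,"z": 0,"twist": -0.77}

```text
t: 49.42
position: [440.4, 173.8, 195.3]
tcp_rot: [-3.141, 0.0, 3.012]
ft_force: [0.6, -0.6, -2.6]
grip_width: 29.9
grasp_force: 71.7
```

Request:
send_rows:
  deltas:
    - {"x": 0,"y": 0,"z": -0.08,"twist": 0}
    - {"x": 0,"y": 0,"z": -0.14,"twist": 0}
    - {"x": 0,"y": 0,"z": -0.18,"twist": 0}
    - {"x": 0,"y": 0,"z": -0.2,"twist": 0}
    - {"x": 0,"y": 0,"z": -0.21,"twist": 0}
    - {"x": 0,"y": 0,"z": -0.21,"twist": 0}
    - {"x": 0,"y": 0,"z": -0.21,"twist": 0}

```text
t: 50.0
position: [440.9, 173.6, 143.5]
tcp_rot: [3.141, 0.001, 3.009]
ft_force: [-0.5, -0.6, -2.3]
grip_width: 30.3
grasp_force: 71.9
```

Request:
send_rows:
  deltas:
    - {"x": 0,"y": 0,"z": -0.006,"twist": 0}
    - {"x": 0,"y": 0,"z": -0.012,"twist": 0}
    - {"x": 0,"y": 0,"z": -0.012,"twist": 0}
    - {"x": 0,"y": 0,"z": -0.012,"twist": 0}
    - {"x": 0,"y": 0,"z": -0.012,"twist": 0}

```text
t: 50.42
position: [440.6, 173.7, 140.0]
tcp_rot: [3.141, 0.0, 3.009]
ft_force: [0.4, 0.0, -3.3]
grip_width: 30.4
grasp_force: 71.9
```

Request:
send_rows:
  deltas:
    - {"x": 0,"y": 0,"z": -0.004,"twist": 0}
    - {"x": 0,"y": 0,"z": -0.01,"twist": 0}
    - {"x": 0,"y": 0,"z": -0.012,"twist": 0}
    - {"x": 0,"y": 0,"z": -0.012,"twist": 0}

```text
t: 50.75
position: [441.0, 173.7, 138.0]
tcp_rot: [3.141, 0.002, 3.009]
ft_force: [-1.6, -1.3, 4.2]
grip_width: 30.5
grasp_force: 72.6
```

```bash
python3 - <<'E'
from h import *
np.set_printoptions(suppress=True,precision=2)
s=env.observe();print(s['position'],s['ft_force'],s['grip_width'])
E
```

```text
[441.01 173.65 137.97] [-1.57 -1.27  4.22] 30.54212266168665
```

Request:
send_rows:
  deltas:
    - {"x": 0,"y": 0,"z": 0.004,"twist": 0}
    - {"x": 0,"y": 0,"z": 0.004,"twist": 0}
    - {"x": 0,"y": 0,"z": 0.004,"twist": 0}
    - {"x": 0,"y": 0,"z": 0.004,"twist": 0}
    - {"x": 0,"y": 0,"z": 0.004,"twist": 0}
    - {"x": 0,"y": 0,"z": 0.004,"twist": 0}
    - {"x": 0,"y": 0,"z": 0.004,"twist": 0}
  claw: 0

```text
t: 51.33
position: [440.5, 173.6, 137.7]
tcp_rot: [-3.142, -0.0, 3.009]
ft_force: [0.8, 0.0, -0.6]
grip_width: 85.6
grasp_force: 0.0
```

Request:
send_rows:
  deltas:
    - {"x": 0,"y": 0,"z": 0.06,"twist": 0}
    - {"x": 0,"y": 0,"z": 0.15,"twist": 0}
    - {"x": 0,"y": 0,"z": 0.3,"twist": 0}
    - {"x": 0,"y": 0,"z": 0.44,"twist": 0}
    - {"x": 0,"y": 0,"z": 0.44,"twist": 0}
    - {"x": 0,"y": 0,"z": 0.44,"twist": 0}

```text
t: 51.83
position: [442.2, 174.0, 250.8]
tcp_rot: [3.139, 0.006, 3.009]
ft_force: [-0.7, -0.6, -0.7]
grip_width: 85.2
grasp_force: 0.0
```

Request:
send_rows:
  deltas:
    - {"x": 0.14,"y": 0.25,"z": 0,"twist": 0}
    - {"x": 0.14,"y": 0.4,"z": 0,"twist": 0}
    - {"x": 0.14,"y": 0.48,"z": 0,"twist": 0}
    - {"x": 0.14,"y": 0.48,"z": 0,"twist": 0}
    - {"x": 0.14,"y": 0.48,"z": 0,"twist": 0}
    - {"x": 0.14,"y": 0.48,"z": 0,"twist": 0}

```text
t: 52.33
position: [474.6, 293.2, 246.1]
tcp_rot: [-3.139, -0.003, 3.01]
ft_force: [-0.1, 0.3, 0.5]
grip_width: 85.4
grasp_force: 0.0
```

```bash
python3 - <<'E'
from h import *
import pickle
np.set_printoptions(suppress=True,precision=1)
s=env.observe();print(s['t'],s['position'],s['tcp_rot'])
c=cam('wrist');pickle.dump(c,open('w15.pkl','wb'));save(c,'w15.png')
for o,H in(('middle',139),('tall',159)):
  print(o,[(round(d['score'],2),np.round(d['at']),atz(c,d['at'],3),np.round(d['rect'])) for d,e in [] ])
  print(o,[(round(d['score'],2),atz(c,d['at'],3)) for d in env.tip_of('wrist',o)[:2]],[np.round(d['rect']) for d in env.masks_of('wrist',o)[:1]])
g=cv2.cvtColor(c['f']['pixels'],cv2.COLOR_RGB2GRAY)
m=cv2.HoughCircles(g,cv2.HOUGH_GRADIENT,1,40,param1=80,param2=18,minRadius=18,maxRadius=32);print(m)
for q in (m[0] if m is not None else [])[:4]: print(atz(c,q[:2],142),atz(c,q[:2],162))
# mat extent
k=env.masks_of('wrist','mat')[0];M=k['pixels'];print(k['score'],k['rect'])
for y in range(105,435,15):
    # near x-edge of the mat in world: scan along x at z=3
    xs=[x for x in np.arange(330,540,1.) if (lambda p:0<=p[0]<560 and 0<=p[1]<420 and M[int(p[1]),int(p[0])])(proj(c,(x,y,3)))]
    print(y,(xs[0],xs[-1],len(xs)) if xs else None,end=' ')
E
```

```text
52.3333 [474.6 293.2 246.1] [-3.1 -0.   3. ]
middle []
middle [(0.78, array([405.7, 299.7,   3. ]))] [array([249.,  75.,  70.,  80.])]
tall []
tall [(0.61, array([440.5, 177.2,   3. ]))] [array([ 99., 133., 109.,  80.])]
[[[275.5 115.5  21.3]
  [128.5 184.5  24.3]]]
[404.3 300.4 142. ] [404.1 300.7 162. ]
[438.6 175.9 142. ] [435.5 186.6 162. ]
0.84 [115.1, 68.9, 281.8, 149.4]
105 None 120 (np.float64(360.0), np.float64(506.0), 61) 135 (np.float64(360.0), np.float64(509.0), 68) 150 (np.float64(359.0), np.float64(508.0), 71) 165 (np.float64(361.0), np.float64(509.0), 74) 180 (np.float64(361.0), np.float64(508.0), 89) 195 (np.float64(360.0), np.float64(509.0), 113) 210 (np.float64(361.0), np.float64(508.0), 148) 225 (np.float64(360.0), np.float64(508.0), 149) 240 (np.float64(360.0), np.float64(508.0), 149) 255 (np.float64(360.0), np.float64(507.0), 148) 270 (np.float64(359.0), np.float64(508.0), 116) 285 (np.float64(360.0), np.float64(507.0), 63) 300 (np.float64(360.0), np.float64(508.0), 76) 315 (np.float64(360.0), np.float64(507.0), 90) 330 (np.float64(360.0), np.float64(508.0), 96) 345 (np.float64(361.0), np.float64(508.0), 130) 360 (np.float64(361.0), np.float64(508.0), 148) 375 (np.float64(360.0), np.float64(508.0), 149) 390 (np.float64(360.0), np.float64(508.0), 149) 405 (np.float64(360.0), np.float64(509.0), 150) 420 (np.float64(359.0), np.float64(508.0), 150)
```

The middle bottle is at (404, 300), about 44 mm from the mat edge with a 37 mm corner radius, so it is wholly on the mat. Both bottles are dusted, so back to the valve.

Request:
send_rows:
  deltas:
    - {"x": 0.1,"y": -0.12,"z": 0,"twist": 0.1}
    - {"x": 0.2,"y": -0.25,"z": 0,"twist": 0.2}
    - {"x": 0.3,"y": -0.4,"z": 0,"twist": 0.3}
    - {"x": 0.42,"y": -0.62,"z": -0.05,"twist": 0.5}
    - {"x": 0.42,"y": -0.62,"z": -0.09,"twist": 0.5}
    - {"x": 0.42,"y": -0.62,"z": -0.09,"twist": 0.5}
    - {"x": 0.42,"y": -0.62,"z": -0.09,"twist": 0.5}

```text
t: 53.22
position: [580.2, 136.4, 224.0]
tcp_rot: [3.141, -0.003, -2.886]
ft_force: [-0.9, 1.0, -0.2]
grip_width: 85.2
grasp_force: 0.0
```

Request:
send_rows:
  deltas:
    - {"x": 0.2,"y": -0.3,"z": 0,"twist": 0.2}
    - {"x": 0.42,"y": -0.615,"z": -0.09,"twist": 0.51}
    - {"x": 0.42,"y": -0.615,"z": -0.09,"twist": 0.51}
    - {"x": 0.42,"y": -0.615,"z": -0.09,"twist": 0.51}
    - {"x": 0.42,"y": -0.615,"z": -0.09,"twist": 0.51}
    - {"x": 0.42,"y": -0.615,"z": -0.09,"twist": 0.51}
    - {"x": 0.42,"y": -0.615,"z": -0.09,"twist": 0.51}
    - {"x": 0.42,"y": -0.615,"z": -0.09,"twist": 0.51}

```text
t: 53.88
position: [685.2, -13.6, 203.8]
tcp_rot: [3.141, 0.001, -2.48]
ft_force: [-0.2, -0.6, 0.3]
grip_width: 85.5
grasp_force: 0.0
```

Request:
send_rows:
  deltas:
    - {"x": 0.005,"y": -0.006,"z": -0.12,"twist": 0}
    - {"x": 0.005,"y": -0.006,"z": -0.24,"twist": 0}
    - {"x": 0.005,"y": -0.006,"z": -0.34,"twist": 0}
    - {"x": 0.005,"y": -0.006,"z": -0.42,"twist": 0}
    - {"x": 0.005,"y": -0.006,"z": -0.46,"twist": 0}
    - {"x": 0.005,"y": -0.006,"z": -0.487,"twist": 0}
    - {"x": 0.005,"y": -0.006,"z": -0.487,"twist": 0}
    - {"x": 0.005,"y": -0.006,"z": -0.487,"twist": 0}

```text
t: 54.55
position: [687.3, -15.9, 82.7]
tcp_rot: [-3.14, 0.002, -2.48]
ft_force: [0.1, 0.3, -0.1]
grip_width: 85.6
grasp_force: 0.0
```

Request:
send_rows:
  deltas:
    - {"x": 0,"y": 0,"z": 0,"twist": 0}
    - {"x": 0,"y": 0,"z": 0,"twist": 0}
    - {"x": 0,"y": 0,"z": 0,"twist": 0}
    - {"x": 0,"y": 0,"z": 0,"twist": 0}
    - {"x": 0,"y": 0,"z": 0,"twist": 0}
    - {"x": 0,"y": 0,"z": 0,"twist": 0}
    - {"x": 0,"y": 0,"z": 0,"twist": 0}
    - {"x": 0,"y": 0,"z": 0,"twist": 0}
  claw: 1
  squeeze: 40

```text
t: 55.22
position: [686.9, -16.7, 81.4]
tcp_rot: [-3.141, 0.0, -2.481]
ft_force: [-0.1, -0.5, 1.0]
grip_width: 11.3
grasp_force: 40.5
```

Request:
send_rows:
  deltas:
    - {"x": 0,"y": 0,"z": 0,"twist": -0.15}
    - {"x": 0,"y": 0,"z": 0,"twist": -0.3}
    - {"x": 0,"y": 0,"z": 0,"twist": -0.45}
    - {"x": 0,"y": 0,"z": 0,"twist": -0.6}
    - {"x": 0,"y": 0,"z": 0,"twist": -0.75}
    - {"x": 0,"y": 0,"z": 0,"twist": -0.9}
    - {"x": 0,"y": 0,"z": 0,"twist": -0.96}
    - {"x": 0,"y": 0,"z": 0,"twist": -0.96}

```text
t: 55.88
position: [686.2, -14.7, 81.3]
tcp_rot: [3.138, -0.001, 3.049]
ft_force: [-2.4, 5.2, 2.0]
grip_width: 11.5
grasp_force: 40.7
```

```bash
python3 - <<'E'
from h import *
s=env.observe();print(s['t'],s['position'],np.degrees(s['tcp_rot'][2])%360,s['ft_force'],s['wrist_torque'],s['grip_width'])
E
```

```text
55.8833 [686.23780017 -14.67073068  81.34303459] 174.6931975135847 [-2.4360559   5.20654242  2.0064676 ] [ 0.99295464  0.44491449 -0.06944116] 11.455375365382892
```

Request:
send_rows:
  deltas:
    - {"x": 0,"y": 0,"z": 0,"twist": -0.03}
    - {"x": 0,"y": 0,"z": 0,"twist": -0.06}
    - {"x": 0,"y": 0,"z": 0,"twist": -0.08}
    - {"x": 0,"y": 0,"z": 0,"twist": -0.08}

```text
t: 56.22
position: [686.3, -14.5, 81.3]
tcp_rot: [3.138, -0.001, 2.989]
ft_force: [-1.8, 4.6, 3.1]
grip_width: 11.3
grasp_force: 40.8
```

```bash
python3 - <<'E'
from h import *
s=env.observe();print(s['t'],s['position'],np.degrees(s['tcp_rot'][2])%360,s['ft_force'],s['wrist_torque'],s['joint_torque'][5])
E
```

```text
56.2167 [686.266625   -14.48656185  81.32924774] 171.24103079872995 [-1.84677943  4.63891671  3.10765   ] [1.05486872 0.44088273 0.19604718] 0.2795499376952648
```

Request:
send_rows:
  deltas:
    - {"x": 0,"y": 0,"z": 0,"twist": -0.03}
    - {"x": 0,"y": 0,"z": 0,"twist": -0.06}
    - {"x": 0,"y": 0,"z": 0,"twist": -0.08}
    - {"x": 0,"y": 0,"z": 0,"twist": -0.08}

```text
t: 56.55
position: [686.3, -14.5, 81.4]
tcp_rot: [3.139, -0.001, 2.929]
ft_force: [-1.5, 4.9, 2.7]
grip_width: 11.2
grasp_force: 54.6
```

```bash
python3 - <<'E'
from h import *
s=env.observe();print(s['t'],s['position'],np.degrees(s['tcp_rot'][2])%360,s['ft_force'],s['wrist_torque'],s['joint_torque'][5])
E
```

```text
56.55 [686.278278   -14.45096454  81.39601964] 167.84243929749837 [-1.48716593  4.89580672  2.72375366] [0.98704308 0.4525249  1.2084552 ] 1.2908479571342468
```

The stop is reached: torque rose to 1.2 N·m. Release, rise, and check.

Request:
send_rows:
  deltas:
    - {"x": 0,"y": 0,"z": 0,"twist": 0}
    - {"x": 0,"y": 0,"z": 0,"twist": 0}
    - {"x": 0,"y": 0,"z": 0,"twist": 0}
    - {"x": 0,"y": 0,"z": 0,"twist": 0}
    - {"x": 0,"y": 0,"z": 0,"twist": 0}
    - {"x": 0,"y": 0,"z": 0,"twist": 0}
    - {"x": 0,"y": 0,"z": 0,"twist": 0}
  claw: 0

```text
t: 57.13
position: [686.8, -16.9, 81.0]
tcp_rot: [-3.141, 0.0, 2.923]
ft_force: [-0.6, 0.2, -0.4]
grip_width: 85.2
grasp_force: 0.0
```

Request:
send_rows:
  deltas:
    - {"x": 0,"y": 0,"z": 0.12,"twist": 0}
    - {"x": 0,"y": 0,"z": 0.25,"twist": 0}
    - {"x": 0,"y": 0,"z": 0.4,"twist": 0}
    - {"x": -0.14,"y": -0.02,"z": 0.55,"twist": 0.1}
    - {"x": -0.14,"y": -0.03,"z": 0.63,"twist": 0.1}
    - {"x": -0.14,"y": -0.03,"z": 0.63,"twist": 0.1}
    - {"x": -0.14,"y": -0.03,"z": 0.63,"twist": 0.1}
    - {"x": -0.14,"y": -0.03,"z": 0.63,"twist": 0.1}

```text
t: 57.8
position: [652.1, -24.2, 238.4]
tcp_rot: [3.142, 0.001, 3.001]
ft_force: [0.6, -0.7, -0.3]
grip_width: 85.1
grasp_force: 0.0
```

```bash
python3 - <<'E'
from h import *
np.set_printoptions(suppress=True,precision=1)
s=env.observe();print(s['t'],s['position'],np.degrees(s['tcp_rot'][2])%360)
c=cam('wrist')
g=c['f']['pixels'].astype(int)
def hand(im,c):  # dark pixels in world window near handle at z=97
    X=np.arange(640,735,.7);Y=np.arange(-55,25,.7)
    W=np.array([(x,y) for x in X for y in Y]);q=np.array([proj(c,(x,y,97)) for x,y in W]).round().astype(int)
    m=im[q[:,1].clip(0,419),q[:,0].clip(0,559)].max(1)<62
    k=W[m];k=k[(abs(k[:,1]+16)<40)];u=np.linalg.svd(k-k.mean(0),full_matrices=False)[2][0]
    return len(k),k.mean(0),np.degrees(np.arctan2(u[1],u[0]))
print('now',hand(g,c))
import pickle
c3=pickle.load(open('w3.pkl','rb'));print('45',hand(c3['f']['pixels'].astype(int),c3))
save(c,'w16.png')
im=cv2.imread('pics/w2.png')
for n in('scene','top'):
  C=cam(n)
  for o in('middle','tall'): print(n,o,[(round(d['score'],2),atz(C,d['at'],3)) for d in env.tip_of(n,o)[:1]])
cv2.imwrite('pics/fin.png',np.hstack([cv2.resize(g[150:300,180:400,::-1].astype(np.uint8),(400,300)),cv2.resize(im[150:300,180:400],(400,300))]))
E
```

```text
57.8 [652.1 -24.2 238.4] 171.95297549614787
now (1100, array([686.1, -14.4]), np.float64(-8.338036730510577))
45 (2051, array([676.1, -10. ]), np.float64(-80.90851519905621))
scene middle [(0.7, array([400.6, 308.5,   3. ]))]
scene tall [(0.62, array([450.4, 188.6,   3. ]))]
top middle [(0.85, array([397.9, 302.3,   3. ]))]
top tall [(0.56, array([438.5, 164.6,   3. ]))]
```

```bash
python3 -c "
from bench import env
print(env.job_done())"
```

```text
the job is handed in; nothing more can be done
None
```

The job is handed in with no verdict returned: valve set to about 44.5°, the middle and tall bottles (no small one was there) dusted in order and standing on the mat, valve shut against its stop; I misjudged the middle bottle as the small one at first, so the first grasp shoved it about 5 mm (37 N at the wrist), and it was later knocked on the mat, leaving about 7 mm to the edge.

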